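# Put the warm dish back in the holding hood

### The arm

A 6-joint arm with a two-finger parallel gripper is mounted at the origin on the work surface. World frame = base frame: x ahead of the robot, y to its left, z up, the work surface at z = 0. Lengths are in mm, angles in rad, forces in N, time in s.
With the tool pointing down it reaches from about 375 to 900 mm from the base axis. Payload 3.1 kg.
Tool frame: the origin (TCP) lies midway between the tips of the shut fingers; the grasp point (between the pads) lies 19 mm behind it (grasp_offset is the distance from the TCP to the grasp point, in mm); y points along the fingers, z is the direction in which the jaws open and shut, and the axes are right-handed (so a half turn about y gives the same grasp; the last joint's range is limited). The gripper opens to 85 mm and grips with 20 to 120 N. Pads are 22 mm wide; open, the fingers measure 114 mm over their backs; the gripper's body (76 mm by 85 mm) begins 54 mm behind the grasp point. The pads swing forward as they close: fully open they stand 13 mm farther back than shut.
Start: joints at [-1.321, 0.527, 1.433, -0, 1.181, -0.178], TCP at [259.881, -568.382, 231.31] pointing down, gripper open.
Joint ranges: [-3.08, 3.08], [-0.75, 2.2], [0.22, 2.44], [-1.43, 4.57], [0, 2.65], [-2.85, 2.85]. Speed limits (rad/s): [2.79, 2.79, 3.14, 3.14, 3.14, 3.14].

### API

Orientations are given as a 3x3 rotation matrix whose columns are the frame's x, y, z axes.
In Python, from rig import * gives the robot as it stands.
- The arm moves only by the tool apply_moves, never from a script. Its argument "targets" is a list of rows, each a list of 3 entries, a list of its own where there are three numbers: the shift along the tool's x, y, z in m, then the turn about the tool's y in rad, then the opening, from 0 (shut) to 1 (fully open). A call has 1 to 20 rows; each row shifts and turns the commanded pose from where the row before left it, along the tool's axes as they then stand; what a row does not reach is not made up. A row lasts 1/12 s, in which the tool goes at most 41.7 mm and 7.16 degrees, less where a joint would pass 70% of its speed; a pose out of reach is approached as far as the arm can. A call with a gripper value outside its range is refused whole. The fingers move at their own pace and stop on an object; "force" is the grip in N (left out, the last holds). Time passes only in rows, so rows that do not move let the fingers close. It gives the time, the measured TCP pose, the force and the opening at its end, in the units of the state.
- get_obs(): the state, without advancing time (a new reading comes with each control period).
- get_image(name): name is "side" or "top"; returns a dict with "frame" (480x640x3 uint8, blue, green, red), "intrinsics" (3x3 intrinsics, pixels), "dist_coeffs" ([k1, k2, p1, p2, k3] as OpenCV has them; the pictures are not rectified), "origin" and "orientation" of the camera in the world. Camera axes: x right, y down, z forward; pixel columns grow to the right and rows downward; lengths in mm; the calibration is good to about 2 mm. A picture is of the moment at which its call begins. There is no depth.
- job_done(): hands the job in, once; it reports no verdict.
Trained networks look in a picture, given as the dict that the camera call returned (one of the last four; its "shot" number tells which), for a name from the list of things; names that differ only in an ending like _2 or _b are one class to them, and where a whole thing is asked for, a point or a joint stands for the part that bears it (a point fixed in the world has none). Each returns a list of dicts, best first, with "p" (0 to 1); they miss things now and then, are a little off and sometimes report something else, mostly with a low value. They report only what shows in the picture. A call takes as long as a camera call. They do not tell look-alikes from the thing itself.
- look_for(picture, name): "pixel" ([column, row] in pixels, amid what is visible of it).
- trace(picture, name): "region" (480x640 bool, what is visible of it) and "pixel" ([column, row] in pixels, amid what is visible of it).
The state is a dict: "t": time; "q": joint angles; "qd": joint speeds; "tau": joint torques, N m; "tcp_pos": TCP position; "ee_rot": TCP orientation; "ft_force": force on the tool from outside, world axes, zero at the start; "torque": the same for the moment, N m; "grip_width": opening from 0.0 (shut) to 1.0 (fully open).
Only numpy, scipy, OpenCV 4.12 (cv2) and the standard library are available. Lean on these libraries where they do the work, as an engineer would, in place of code of your own. Each camera call takes 0.05 s, during which the arm holds its last target. There are 200 camera calls.

### The job

Put the round aluminium warming block with its dish away in the clear holding hood: with the fingertips, slide it gently along the bench, nose it through the hood's hanging flap and on until it is far enough in for the flap to fall shut behind it and clear of the side walls, then draw the hand back out and finish once the flap has swung shut. The block is only pushed, never lifted or tipped, and the flap is not forced; do not run it into the dish that already stands at the back of the hood, and leave everything else on the bench where it is.

Things in the scene. Friction and masses are not known exactly. Their poses are not given: they have to be found in the camera images.
- hood: Clear acrylic holding hood in an aluminium frame, fixed to the bench, 262 wide x 314 deep x 176 mm high (fittings on the rear of its roof reach 210 mm). No floor or sill: inside is the bench itself. Open only at the mouth, where the flap hangs. Origin: on the bench at the middle of the mouth, in the plane of the shut flap; +x leads level into the hood, y across the mouth, z up.
- hood_mid (a point): Point on the bench on the hood's middle line, 150 mm straight in from the mouth; the back wall is 290 mm in. Inside, the hood is 250 mm wide (hood y from -125 to +125 mm) and its roof's underside is at z = 162 mm.
- mouth_top (a point): Middle of the flap's hinge rod along the top of the mouth, 150 mm above the bench (rod 7 mm thick). The mouth's frame lies 12 mm in front of the flap (hood x from -12 to 0): its posts stand from |y| = 119 mm outward and its head rail from z = 160 mm up, so the opening is 238 mm wide and about 145 mm high.
- flap (a joint): White flap, 236 wide x 136 long x 4 mm, 0.20 kg, hung from the hinge rod. 0 = hanging shut; grows (rad) as its lower edge swings into the hood (stop at 1.5); it cannot swing outward. A damper slows it: let go, it takes about 2 to 4 s to fall shut. The block pushes it open and it rides over the block's top; it stays propped open on a block whose rear edge is less than about 56 mm past the mouth.
- flap_hem (a point): Lowest middle point of the flap's round aluminium hem (8 mm thick); 14 mm above the bench when the flap is shut.
- block_center (a point): Centre of the round aluminium warming block: a disc 90 mm in diameter and 24 mm high, with a shallow clear dish (60 mm diameter) let into its top that stands 4 mm proud (28 mm in all). 0.27 to 0.45 kg, loose, slides flat on the bench. The point lies on its axis, 12 mm above its underside; z up; its turn about z does not matter.
- stored_center (a point): Clear dish with lid, 60 mm diameter, 15 mm high, loose, already standing at the back of the hood, its centre 225 to 240 mm in from the mouth. The point is its centre, 7.5 mm above the bench. Not to be pushed.
- dish_a: Bystander: clear lidded dish, 60 mm diameter, 15 mm high, loose. Origin: centre of its underside.
- dish_b: Bystander: clear lidded dish, 90 mm diameter, 16 mm high (flatter than the block, and see-through), loose. Origin: centre of its underside.
- warmer: Bystander: tall hollow aluminium tube warmer, 72 mm diameter, 95 mm high, loose. Origin: centre of its underside.
- round_rack: Bystander: round white tube rack, 100 mm diameter, 55 mm high, loose. Origin: centre of its underside.
- bottle: Bystander: amber bottle, 60 mm diameter, 120 mm high, loose. Origin: centre of its underside.
- block: The same warming block; origin at the centre of its underside.
Things that resemble listed ones, but are neither listed nor needed, are in the scene too. Leave any blue look-alike of the block alone.

How it is judged:
By the outcome, as a careful person would: the job done as asked, in the order asked, and still so for the second after the job is handed in, with the robot touching nothing.
It also fails if it takes over 51 s, if anything falls off the work surface, if the arm or the gripper's body presses on something with over 40 N, if the wrist force passes 120 N, or if a joint passes its speed limit or range.

## Working session

There is one attempt and no reset: what is moved stays moved. The work goes in short steps, Python scripts to look and compute and a tool call to move; the robot and the scene stay as the last step left them, time stands still between calls to the robot, and variables do not carry over. Pictures are saved under pics/ and viewed, about 8 in all and at most 12, crops included, and the job is handed in when it is done.

Besides the shell and the picture viewer there is one more tool, called after ">>>" in YAML: its name, and indented under it one key for each argument. apply_moves: Moves the arm, as the interface text tells. Its arguments: {"type":"object","properties":{"targets":{"type":"array","items":{"type":"array"}},"force":{"type":"number"}},"required":["targets"]}

```bash
mkdir -p pics; ls
cat > h.py <<'E'
from rig import *
import numpy as np, cv2
def ray(im,px):
    K=np.array(im["intrinsics"],float);d=np.array(im["dist_coeffs"],float)
    u=cv2.undistortPoints(np.array(px,float).reshape(-1,1,2),K,d).reshape(-1,2)
    R=np.array(im["orientation"]);return (R@np.c_[u,np.ones(len(u))].T).T, np.array(im["origin"],float)
def onz(im,px,z):
    r,o=ray(im,px);return o+r*((z-o[2])/r[:,2])[:,None]
def proj(im,P):
    R=np.array(im["orientation"]);p=(np.array(P,float).reshape(-1,3)-np.array(im["origin"]))@R
    return cv2.projectPoints(p.reshape(-1,1,3),np.zeros(3),np.zeros(3),np.array(im["intrinsics"],float),np.array(im["dist_coeffs"],float))[0].reshape(-1,2)
E
python3 - <<'E'
from h import *
np.set_printoptions(precision=1,suppress=True)
H={"block":12,"hood":80,"flap":80,"flap_hem":14,"mouth_top":150,"hood_mid":0,"stored_center":7.5,"dish_a":8,"dish_b":8,"warmer":50,"round_rack":28,"bottle":60}
for c in("top","side"):
    im=get_image(c);cv2.imwrite(f"pics/{c}0.png",im["frame"]);print(c,im["origin"],np.array(im["orientation"])[:,2])
    for n,z in H.items():
        for d in look_for(im,n)[:5]: print(n,np.round(d["p"],2),np.round(d["pixel"],1),onz(im,d["pixel"],z)[0])
o=get_obs();print(o["t"],o["tcp_pos"],o["ee_rot"],o["ft_force"])
E
```

```text
pics
top [ 294.   -40.4 1406.7] [ 0.2 -0.  -1. ]
block 0.92 [194.4 231.8] [606.4 251.7  12. ]
block 0.85 [216.1 339.2] [335.6 202.6  12. ]
hood 0.97 [402.5 242.2] [ 536.7 -260.7   80. ]
hood 0.21 [192.8 181.7] [717.3 239.6  80. ]
flap 0.26 [108.5 214.6] [646.  445.2  80. ]
mouth_top 0.89 [396.7 241. ] [ 527.4 -236.2  150. ]
hood_mid 0.87 [401.4 241.1] [ 554.4 -271.5    0. ]
dish_a 0.66 [244.3 180.5] [735.7 121.5   8. ]
dish_a 0.58 [194.3 181.3] [741.1 250.9   8. ]
dish_b 0.66 [244.3 180.5] [735.7 121.5   8. ]
dish_b 0.58 [194.3 181.3] [741.1 250.9   8. ]
warmer 0.64 [273.8 149.8] [799.2  39.2  50. ]
bottle 0.78 [503.4 221.4] [ 577.8 -515.3   60. ]
side [ 87.6 606.3 995.2] [ 0.4 -0.5 -0.7]
block 0.67 [296.9 331.1] [479.7 186.9  12. ]
block 0.66 [339.1 368.8] [335.4 206.2  12. ]
block 0.61 [239.6 321.4] [614.4 254.3  12. ]
hood 0.6 [374.8 207.3] [ 530.9 -247.5   80. ]
flap 0.76 [347.  237.3] [528.3 -98.5  80. ]
flap_hem 0.65 [347.2 234.3] [ 566.5 -159.7   14. ]
mouth_top 0.92 [376.4 204.1] [ 500.2 -195.7  150. ]
hood_mid 0.63 [372.7 201.4] [ 590.  -341.6    0. ]
hood_mid 0.54 [240.6 270.6] [735.2 127.3   0. ]
stored_center 0.43 [372.  203.2] [ 583.5 -325.9    7.5]
dish_a 0.75 [206.9 293.6] [748.1 244.3   8. ]
dish_a 0.54 [242.8 269.8] [727.  125.3   8. ]
dish_a 0.51 [295.6 331.5] [483.2 188.1   8. ]
dish_b 0.75 [206.9 293.6] [748.1 244.3   8. ]
dish_b 0.54 [242.8 269.8] [727.  125.3   8. ]
dish_b 0.51 [295.6 331.5] [483.2 188.1   8. ]
warmer 0.83 [247.  231.1] [789.7  34.5  50. ]
round_rack 0.58 [164.4 365.9] [662.7 459.7  28. ]
round_rack 0.17 [373.1 205.1] [ 565.7 -301.3   28. ]
1.3 [ 259.9 -568.4  231.3] [[-0.9  0.   0.4]
 [-0.4 -0.  -0.9]
 [ 0.  -1.   0. ]] [-0.4 -0.8 -0.1]
```

View pics/top0.png

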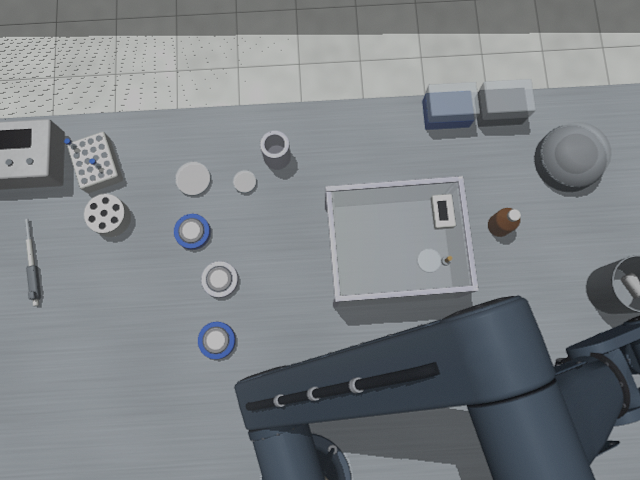

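View pics/side0.png

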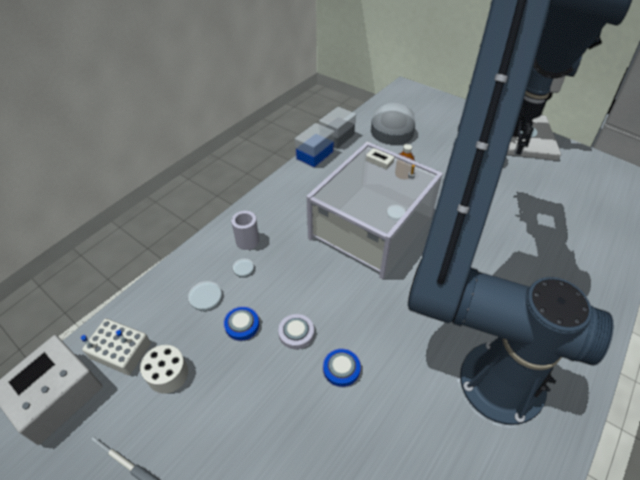

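Block candidates are all round with a pale dish on top. The silver/white one, at top (219,279) and side (297,331), fits the description. The two blue look-alikes are at top (192,231) and (216,340). The lidded dishes at (193,179) and (244,181) are flat and see-through. Next I'll fit the hood, refine the block position and check a crop of each.

Run:
```python
from h import *
np.set_printoptions(precision=1,suppress=True)
import numpy as np
o=get_obs();T=o["tcp_pos"];print(np.round(o["ee_rot"],4))
t=get_image("top");s=get_image("side")
for px in [(329,190),(461,180),(475,290),(337,299)]: print(px,onz(t,px,176)[0])
for px in [(309,197),(386,237),(440,176),(366,146)]: print(px,onz(s,px,176)[0])
for px in [(313,238),(384,271)]: print("foot",px,onz(s,px,0)[0])
print("block top",onz(t,(219.5,279),24),"side",onz(s,(297,330),24), "stored",onz(t,(429,260),10),onz(s,(396,212),10))
for h in (0,73,100,150,200,250,300): print(h,proj(s,[T[0],T[1],T[2]+h])[0])
a=cv2.resize(s["frame"][130:400,180:460],None,fx=2,fy=2,interpolation=cv2.INTER_CUBIC)
b=cv2.resize(s["frame"][0:180,460:640],None,fx=3,fy=3,interpolation=cv2.INTER_CUBIC)
cv2.imwrite("pics/c1.png",a);cv2.imwrite("pics/c2.png",b)
```

```text
[[-0.9  0.   0.4]
 [-0.4 -0.  -0.9]
 [ 0.  -1.   0. ]]
(329, 190) [648.9 -89.1 176. ]
(461, 180) [ 655.  -390.3  176. ]
(475, 290) [ 404.  -393.3  176. ]
(337, 299) [401.8 -91.1 176. ]
(309, 197) [649.1 -83.8 176. ]
(386, 237) [404.6 -84.3 176. ]
(440, 176) [ 403.1 -383.7  176. ]
(366, 146) [ 652.4 -373.8  176. ]
foot (313, 238) [647.3 -95.7   0. ]
foot (384, 271) [ 409.1 -117.4    0. ]
block top [[480.9 188.9  24. ]] side [[476.7 189.5  24. ]] stored [[ 500.4 -334.6   10. ]] [[ 499.3 -335.6   10. ]]
0 [514.4 149.1]
73 [521.9 128.3]
100 [524.9 120.3]
150 [530.4 104.7]
200 [536.2  88.4]
250 [542.2  71.2]
300 [548.4  53.2]
```

View pics/c1.png

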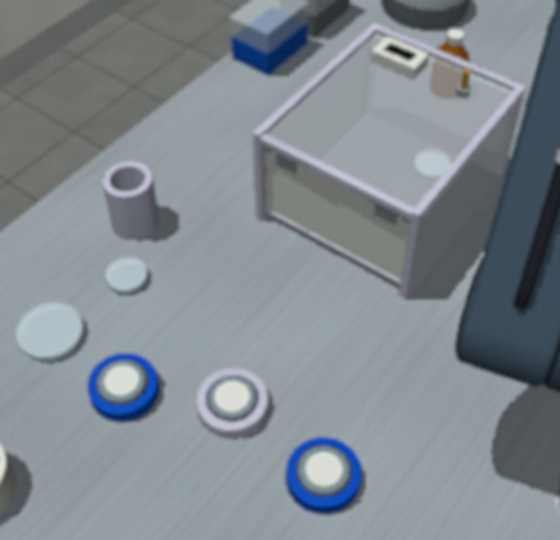

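View pics/c2.png

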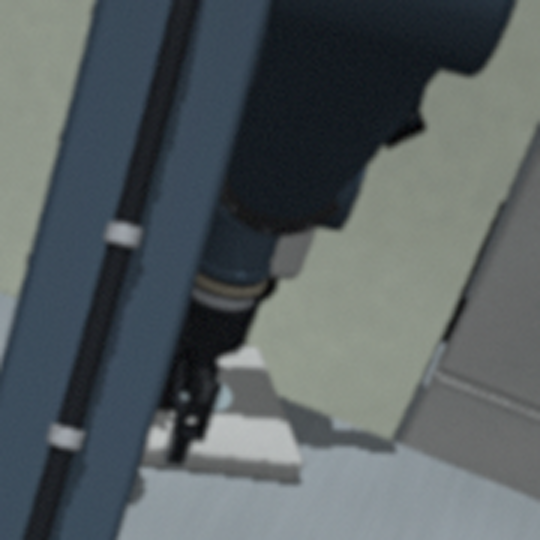

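```bash
cat >> h.py <<'E'
def rows(way,yaws,grip,nd=3):
    """way: list of world xyz mm (first=current); yaws: commanded tool-y turns per row; start yaw from obs"""
    R=np.array(get_obs()["ee_rot"]);th=np.arctan2(R[1,2],R[0,2]);p=np.array(way[0],float);out=[]
    for w,t in zip(way[1:],yaws):
        d=np.array(w)-p;z=np.array([np.cos(th),np.sin(th)]);x=np.array([z[1],-z[0]])
        s=[round(d[:2]@x/1e3,nd),round(-d[2]/1e3,nd),round(d[:2]@z/1e3,nd)]
        p=p+np.r_[1e3*(s[0]*x+s[2]*z),-1e3*s[1]];th-=t
        out.append([s,t,grip])
    return out,p,th
E
python3 - <<'E'
from h import *
o=get_obs();print(o["t"],o["grip_width"],np.round(o["ee_rot"],4).tolist())
a0=-1.142;ph=np.linspace(a0,.498,37);r=np.linspace(625,544,37)
way=[o["tcp_pos"]]+[[r[i]*np.cos(ph[i]),r[i]*np.sin(ph[i]),231] for i in range(1,37)]
R,p,th=rows(way,[-.12]*36,0);print(R,p,th)
E
```

```text
1.4 1.0022329770084684 [[-0.9095, -0.0, 0.4158], [-0.4158, 0.0001, -0.9095], [-0.0, -1.0, -0.0001]]
[[[np.float64(-0.028), np.float64(0.0), np.float64(-0.003)], -0.12, 0], [[np.float64(-0.029), np.float64(0.0), np.float64(-0.001)], -0.12, 0], [[np.float64(-0.028), np.float64(0.0), np.float64(0.002)], -0.12, 0], [[np.float64(-0.028), np.float64(0.0), np.float64(0.003)], -0.12, 0], [[np.float64(-0.028), np.float64(0.0), np.float64(0.005)], -0.12, 0], [[np.float64(-0.026), np.float64(0.0), np.float64(0.008)], -0.12, 0], [[np.float64(-0.027), np.float64(0.0), np.float64(0.009)], -0.12, 0], [[np.float64(-0.025), np.float64(0.0), np.float64(0.012)], -0.12, 0], [[np.float64(-0.025), np.float64(0.0), np.float64(0.013)], -0.12, 0], [[np.float64(-0.023), np.float64(0.0), np.float64(0.014)], -0.12, 0], [[np.float64(-0.022), np.float64(0.0), np.float64(0.017)], -0.12, 0], [[np.float64(-0.021), np.float64(0.0), np.float64(0.018)], -0.12, 0], [[np.float64(-0.019), np.float64(0.0), np.float64(0.019)], -0.12, 0], [[np.float64(-0.018), np.float64(0.0), np.float64(0.021)], -0.12, 0], [[np.float64(-0.0
[... 865 characters left out ...]
64(0.025)], -0.12, 0], [[np.float64(0.008), np.float64(0.0), np.float64(0.025)], -0.12, 0], [[np.float64(0.01), np.float64(0.0), np.float64(0.023)], -0.12, 0], [[np.float64(0.012), np.float64(0.0), np.float64(0.023)], -0.12, 0], [[np.float64(0.013), np.float64(0.0), np.float64(0.022)], -0.12, 0], [[np.float64(0.015), np.float64(0.0), np.float64(0.02)], -0.12, 0], [[np.float64(0.016), np.float64(0.0), np.float64(0.02)], -0.12, 0], [[np.float64(0.018), np.float64(0.0), np.float64(0.017)], -0.12, 0], [[np.float64(0.019), np.float64(0.0), np.float64(0.017)], -0.12, 0], [[np.float64(0.019), np.float64(0.0), np.float64(0.015)], -0.12, 0]] [478.07953777 259.35579131 231.28914276] 3.1780270532601946
```

>>> apply_moves:
  targets:
    - [[-0.028,-0.01,-0.003],-0.12,0]
    - [[-0.029,-0.01,-0.001],-0.12,0]
    - [[-0.028,-0.01,0.002],-0.12,0]
    - [[-0.028,0,0.003],-0.12,0]
    - [[-0.028,0,0.005],-0.12,0]
    - [[-0.026,0,0.008],-0.12,0]
    - [[-0.027,0,0.009],-0.12,0]
    - [[-0.025,0,0.012],-0.12,0]
    - [[-0.025,0,0.013],-0.12,0]
    - [[-0.023,0,0.014],-0.12,0]
    - [[-0.022,0,0.017],-0.12,0]
    - [[-0.021,0,0.018],-0.12,0]
    - [[-0.019,0,0.019],-0.12,0]
    - [[-0.018,0,0.021],-0.12,0]
    - [[-0.016,0,0.021],-0.12,0]
    - [[-0.014,0,0.023],-0.12,0]
    - [[-0.013,0,0.024],-0.12,0]
    - [[-0.01,0,0.024],-0.12,0]
    - [[-0.009,0,0.026],-0.12,0]
    - [[-0.007,0,0.025],-0.12,0]

```text
t: 3.07
tcp_pos: [565.0, -131.6, 261.4]
ee_rot: [[0.953, 0.001, 0.302], [-0.302, -0.0, 0.953], [0.001, -1.0, 0.0]]
ft_force: [-0.2, -0.4, -0.2]
grip_width: 0.001
```

>>> apply_moves:
  targets:
    - [[-0.005,0,0.026],-0.12,0]
    - [[-0.003,0,0.026],-0.12,0]
    - [[-0.001,0,0.027],-0.12,0]
    - [[0.001,0,0.026],-0.12,0]
    - [[0.003,0,0.026],-0.12,0]
    - [[0.004,0,0.025],-0.12,0]
    - [[0.007,0,0.025],-0.12,0]
    - [[0.008,0,0.025],-0.12,0]
    - [[0.01,0,0.023],-0.12,0]
    - [[0.012,0,0.023],-0.12,0]
    - [[0.013,0,0.022],-0.12,0]
    - [[0.015,0,0.02],-0.12,0]
    - [[0.016,0,0.02],-0.12,0]
    - [[0.018,0,0.017],-0.12,0]
    - [[0.019,0,0.017],-0.12,0]
    - [[0.019,0,0.015],-0.12,0]

```text
t: 4.4
tcp_pos: [476.1, 266.1, 261.4]
ee_rot: [[-0.028, 0.004, -1.0], [1.0, -0.01, -0.029], [-0.01, -1.0, -0.004]]
ft_force: [0.4, 0.3, 0.4]
grip_width: -0.002
```

Run:
```python
from h import *
o=get_obs();print(o["t"],o["grip_width"],np.round(o["q"],3),np.round(o["tcp_pos"],1),np.round(o["ee_rot"],3).tolist())
```

```text
4.4 -0.00239957923627495 [ 0.31   0.385  1.597 -0.011  1.159 -2.855] [476.1 266.1 261.4] [[-0.028, 0.004, -1.0], [1.0, -0.01, -0.029], [-0.01, -1.0, -0.004]]
```

>>> apply_moves:
  targets:
    - [[0,0,0],-0.05,0]
    - [[0,0,0],-0.05,0]
    - [[0,0,0],-0.05,0]
    - [[0,0,0],-0.05,0]

```text
t: 4.73
tcp_pos: [459.5, 304.3, 258.4]
ee_rot: [[-0.163, 0.028, -0.986], [0.984, -0.065, -0.164], [-0.069, -0.997, -0.017]]
ft_force: [0.9, -0.7, -0.0]
grip_width: -0.001
```

Run:
```python
from h import *
o=get_obs();print(o["t"],o["grip_width"],np.round(o["q"],4),np.round(o["qd"],3),np.round(o["tcp_pos"],1),np.round(o["ee_rot"],3).tolist())
```

```text
4.7333 -0.0008211296999081396 [ 0.421   0.4024  1.5789 -0.0774  1.1622 -2.854 ] [ 0.324  0.056 -0.039 -0.2    0.     0.   ] [459.5 304.3 258.4] [[-0.163, 0.028, -0.986], [0.984, -0.065, -0.164], [-0.069, -0.997, -0.017]]
```

```bash
cat > kin.py <<'E'
import numpy as np
from scipy.spatial.transform import Rotation as Ro
from scipy.optimize import least_squares
def Rz(a):return Ro.from_euler('z',a).as_matrix()
def Ry(a):return Ro.from_euler('y',a).as_matrix()
def fk(q,g):
    d,h,L2,L3,L6,e=g
    W=Rz(q[0])@Ry(q[1]+q[2])@Rz(q[3])@Ry(q[4])@Rz(q[5])
    p=Rz(q[0])@(np.array([0,d,h])+Ry(q[1])@[0,0,L2]+Ry(q[1]+q[2])@np.array([e,0,L3]))+W[:,2]*L6
    return p,W
D=[([-1.321,.527,1.433,0,1.181,-.178],[259.881,-568.382,231.31]),
([.310,.385,1.597,-.011,1.159,-2.855],[476.1,266.1,261.4]),([.421,.4024,1.5789,-.0774,1.1622,-2.854],[459.5,304.3,258.4])]
E
python3 - <<'E'
from kin import *
np.set_printoptions(precision=3,suppress=True)
for q,R in ((D[0][0],[[-0.9095,0,.4158],[-.4158,0,-.9095],[0,-1,0]]),(D[2][0],[[-0.163,0.028,-0.986],[0.984,-0.065,-0.164],[-0.069,-0.997,-0.017]])):
    print(fk(q,np.zeros(6))[1].T@np.array(R))
for fix in (0,1):
    f=lambda g:np.r_[np.concatenate([fk(q,g)[0]-p for q,p in D]),1e-3*(g-np.array([110,135,411,368,280,0])),g[5]*1e3*fix]
    s=least_squares(f,[110,135,411,368,280,0]);print(s.x,s.fun[:9])
E
```

```text
[[-0.001  0.001 -1.   ]
 [-1.     0.     0.001]
 [ 0.     1.     0.001]]
[[-0.001 -0.    -1.   ]
 [-1.    -0.     0.   ]
 [ 0.     1.    -0.   ]]
[111.26  244.157 592.176 378.323 300.511  87.133] [-0.048 -0.002 -0.006 -0.056  0.038 -0.001  0.051  0.016  0.007]
[111.258 135.254 605.174 335.131 300.445   0.   ] [-0.139  0.348 -0.603  0.057  0.073  0.343  0.286  0.124  0.26 ]
```

>>> apply_moves:
  targets:
    - [[0,0,0],0,0]
    - [[0,0,0],0,0]
    - [[0,0,0],0,0]

```text
t: 4.98
tcp_pos: [459.9, 303.2, 258.2]
ee_rot: [[-0.16, 0.027, -0.987], [0.985, -0.065, -0.161], [-0.068, -0.998, -0.017]]
ft_force: [0.5, -0.4, 0.9]
grip_width: -0.002
```

Run:
```python
from h import *
from kin import *
np.set_printoptions(precision=4,suppress=True)
o=get_obs();print(o["t"],np.array(o["q"]),np.array(o["qd"]),np.round(o["tcp_pos"],1),np.round(o["ee_rot"],3).tolist())
g=[111.26,244.157,592.176,378.323,300.511,87.133]
C=np.array([[0,0,-1],[-1,0,0],[0,1,0.]])
pc=np.array([478.1,259.4,261.3]);th=3.378
z=np.array([np.cos(th),np.sin(th),0]);x=np.array([z[1],-z[0],0]);Rc=np.c_[x,[0,0,-1],z]
for lam in (100,200,300,500,1000):
    def f(q):
        p,W=fk(q,g);return np.r_[p-pc,lam*Ro.from_matrix(Rc@(W@C).T).as_rotvec()]
    lo=[-3.08,-.75,.22,-1.43,0,-2.856];hi=[3.08,2.2,2.44,4.57,2.65,2.85]
    s=least_squares(f,np.clip(o["q"],np.array(lo)+1e-3,np.array(hi)-1e-3),bounds=(lo,hi));p,W=fk(s.x,g)
    print(lam,s.x,p,(W@C)[:,1])
```

```text
4.9833 [ 0.4185  0.4023  1.5793 -0.0768  1.1623 -2.854 ] [-0.0127 -0.0008  0.0005 -0.0011  0.0011  0.0015] [459.9 303.2 258.2] [[-0.16, 0.027, -0.987], [0.985, -0.065, -0.161], [-0.068, -0.998, -0.017]]
100 [ 0.3584  0.3876  1.6002 -0.1247  1.1428 -2.856 ] [477.2318 261.2775 260.9218] [ 0.0525 -0.1011 -0.9935]
200 [ 0.3662  0.3892  1.6001 -0.1187  1.1424 -2.856 ] [474.7626 266.5322 259.9285] [ 0.0502 -0.0961 -0.9941]
300 [ 0.3776  0.3914  1.5997 -0.11    1.1421 -2.856 ] [471.05   274.2138 258.6527] [ 0.0468 -0.0889 -0.9949]
500 [ 0.4049  0.3956  1.5978 -0.0891  1.1427 -2.856 ] [461.7282 292.4924 256.4832] [ 0.0383 -0.0716 -0.9967]
1000 [ 0.4603  0.3998  1.5897 -0.0467  1.1505 -2.856 ] [441.2427 328.6583 255.9612] [ 0.0207 -0.0373 -0.9991]
```

```bash
cat >> kin.py <<'E'
g0=[111.26,244.157,592.176,378.323,300.511,87.133]
C=np.array([[0,0,-1],[-1,0,0],[0,1,0.]])
lo=np.array([-3.08,-.75,.22,-1.43,0,-2.856]);hi=np.array([3.08,2.2,2.44,4.57,2.65,2.85])
def Rc(th):
    z=np.array([np.cos(th),np.sin(th),0]);return np.c_[[z[1],-z[0],0],[0,0,-1],z]
def solve(pc,th,q0,lam,g=g0):
    def f(q):
        p,W=fk(q,g);return np.r_[p-pc,lam*Ro.from_matrix(Rc(th)@(W@C).T).as_rotvec()]
    s=least_squares(f,np.clip(q0,lo+1e-4,hi-1e-4),bounds=(lo,hi));p,W=fk(s.x,g);return s.x,p,W@C,s.cost
E
python3 - <<'E'
from kin import *
np.set_printoptions(precision=3,suppress=True)
# given config (tip pos fixed, q6=limit): 5 dof q1..q5; 3 pos -> 2 free (tilt). Continuation in over-yaw with pc adjusted so tip stays
lam=580
for tip in ([478,300,200],[525,-165,25]):
    tip=np.array(tip,float);q=np.array([.31,.385,1.6,-.01,1.16,-2.855]);
    if tip[1]<0:q[0]-=.9
    pc=tip.copy();th=np.arctan2(tip[1],tip[0])+2.7
    for over in np.arange(0,3.2,.2):
        for it in range(12):
            q,p,R,c=solve(pc,th+over,q,lam);pc=pc+.7*(tip-p)
            if np.abs(tip-p).max()<1:break
        print(round(over,1),it,pc,p,R[:,1],q)
E
```

```text
0.0 4 [482.116 290.088 200.39 ] [477.784 300.534 199.962] [ 0.008 -0.019 -1.   ] [ 0.374  0.481  1.627 -0.024  1.033 -2.856]
0.2 6 [509.766 247.51  213.524] [477.65  300.679 199.697] [ 0.065 -0.101 -0.993] [ 0.428  0.484  1.631 -0.14   1.014 -2.856]
0.4 6 [546.464 219.626 245.552] [477.545 300.749 199.42 ] [ 0.152 -0.163 -0.975] [ 0.479  0.479  1.662 -0.266  0.956 -2.856]
0.6 6 [585.138 212.575 296.8  ] [477.445 300.85  199.106] [ 0.266 -0.194 -0.944] [ 0.526  0.466  1.723 -0.411  0.856 -2.856]
0.8 11 [617.06  227.396 365.889] [475.698 306.991 206.121] [ 0.393 -0.18  -0.902] [ 0.57   0.441  1.797 -0.572  0.736 -2.856]
1.0 11 [642.9   251.26  426.357] [455.505 360.894 244.897] [ 0.489 -0.129 -0.863] [ 0.691  0.398  1.773 -0.646  0.751 -2.856]
1.2 9 [622.692 323.841 530.222] [478.031 300.498 199.037] [ 0.576  0.036 -0.816] [ 0.492  0.397  2.046 -1.101  0.273 -2.856]
1.4 8 [609.839 371.052 574.089] [478.197 300.212 199.103] [ 0.57   0.181 -0.802] [ 0.389  0.378  2.116 -1.415  0.05  -2.856]
1.6 11 [651.666 279.308 575.778] [477.804 300.776 199.896] [ 0.581  0.152 -0.8  ] [ 0.415  0.381  
[... 2316 characters left out ...]
.381  0.731  2.038 -1.43   0.231 -2.856]
2.2 11 [ 543.144 -617.755  210.378] [ 525.592 -164.24    24.853] [ 0.192 -0.381 -0.904] [-0.345  0.742  2.026 -1.43   0.301 -2.856]
2.4 11 [ 542.391 -727.478  224.382] [ 525.642 -164.156   24.776] [ 0.17  -0.43  -0.887] [-0.31   0.755  2.013 -1.43   0.37  -2.856]
2.6 11 [ 553.565 -839.721  241.702] [ 525.672 -163.925   24.676] [ 0.148 -0.478 -0.866] [-0.275  0.771  2.    -1.43   0.438 -2.856]
2.8 11 [ 545.767 -799.487  171.337] [ 763.755 -318.15   -21.445] [ 0.474 -0.354 -0.806] [-0.499  0.976  1.525 -1.43   0.085 -2.856]
3.0 11 [ 549.167 -838.863  167.53 ] [ 856.31  -449.221    6.576] [ 0.609 -0.415 -0.676] [-0.598  1.068  1.244 -1.43   0.    -2.856]
```

```bash
cat > scan.py <<'E'
from kin import *
np.set_printoptions(precision=3,suppress=True)
lam=580
for tx in (460,525,590):
  for ty in (-150,):
    tip=np.array([tx,ty,20.]);q=np.array([.31-.9,.73,1.8,-.03,.6,-2.855])
    pc=tip.copy();th=np.arctan2(ty,tx)+2.7;J=np.eye(3);best=None
    for over in np.arange(0,4.5,.1):
        for it in range(25):
            q2,p,R,c=solve(pc,th+over,q,lam)
            if np.abs(p-tip).max()<1.5:break
            if it%6==0:
                J=np.c_[tuple((solve(pc+20*np.eye(3)[k],th+over,q2,lam)[1]-p)/20 for k in range(3))]
            q=q2;st=np.linalg.lstsq(J,tip-p,rcond=.02)[0];n=np.linalg.norm(st);pc=pc+st*min(1,80/max(n,1e-9))
        else: print("lost",over,p);break
        q=q2
        if round(over*10)%4==0 or over>2.2:print(tx,round(over,1),pc,R[:,1],"t",round(R[1,1]/R[2,2] if 0 else -R[1,1]/-R[2,1],3),q)
E
timeout 500 python3 scan.py
```

```text
460 0.0 [ 457.32  -156.142   20.915] [-0.011 -0.023 -1.   ] t 0.023 [-0.531  0.698  1.98  -0.056  0.462 -2.856]
460 0.4 [ 476.864 -188.375   58.421] [ 0.005 -0.152 -0.988] t 0.154 [-0.462  0.698  2.02  -0.375  0.374 -2.856]
460 0.8 [ 535.026 -193.641  123.872] [ 0.125 -0.199 -0.972] t 0.205 [-0.47   0.696  2.121 -0.792  0.171 -2.856]
460 1.2 [ 565.896 -187.383  151.811] [ 0.207 -0.152 -0.966] t 0.157 [-0.53   0.697  2.178 -1.259  0.028 -2.856]
460 1.6 [ 508.328 -306.522  154.891] [ 0.177 -0.213 -0.961] t 0.222 [-0.48   0.702  2.164 -1.43   0.109 -2.856]
460 2.0 [ 455.971 -519.849  169.509] [ 0.115 -0.339 -0.934] t 0.363 [-0.375  0.723  2.136 -1.43   0.28  -2.856]
460 2.3 [ 454.631 -692.504  189.505] [ 0.075 -0.43  -0.9  ] t 0.478 [-0.302  0.748  2.115 -1.43   0.403 -2.856]
460 2.4 [ 461.923 -755.099  199.365] [ 0.064 -0.46  -0.885] t 0.52 [-0.283  0.759  2.105 -1.43   0.443 -2.856]
460 2.5 [ 472.672 -813.234  207.578] [ 0.051 -0.49  -0.87 ] t 0.563 [-0.256  0.77   2.101 -1.43   0.485 -2.856]
460 2.6 [ 488.086 -877.491  219.963] [ 0.041 -0.52  -0.853] t 0.609 [-0.238  0.782  2.09  -1.
[... 1925 characters left out ...]
    201.611] [ 0.304 -0.306 -0.902] t 0.339 [-0.341  0.766  1.942 -1.43   0.19  -2.856]
590 2.3 [ 644.263 -624.239  214.803] [ 0.276 -0.367 -0.888] t 0.413 [-0.298  0.777  1.929 -1.43   0.276 -2.856]
590 2.4 [ 643.081 -674.989  220.357] [ 0.268 -0.387 -0.882] t 0.439 [-0.285  0.781  1.924 -1.43   0.304 -2.856]
590 2.5 [ 643.959 -727.815  227.264] [ 0.26  -0.408 -0.875] t 0.466 [-0.273  0.786  1.917 -1.43   0.332 -2.856]
590 2.6 [ 647.277 -778.553  233.671] [ 0.25  -0.428 -0.868] t 0.493 [-0.258  0.791  1.913 -1.43   0.361 -2.856]
590 2.7 [ 652.957 -830.486  241.014] [ 0.241 -0.449 -0.861] t 0.521 [-0.244  0.797  1.908 -1.43   0.391 -2.856]
lost 2.8000000000000003 [ 537.645 -101.54     6.515]
```

Run:
```python
from h import *
from rig import *
th=3.378;z=lambda t:np.array([np.cos(t),np.sin(t)])
p=np.array([478.1,259.4]);tgt=np.array([479,310.])
for k in range(15):
    Z=z(th);X=np.array([Z[1],-Z[0]])
    d=(tgt-p)/5 if k<5 else np.zeros(2)
    if k==0:D=d
    if k<5: print([round(D@X/1e3,3),-0.0,round(D@Z/1e3,3)])
    th-=.12
print(th)
```

```text
[np.float64(0.01), -0.0, np.float64(-0.003)]
[np.float64(0.01), -0.0, np.float64(-0.001)]
[np.float64(0.01), -0.0, np.float64(-0.0)]
[np.float64(0.01), -0.0, np.float64(0.001)]
[np.float64(0.01), -0.0, np.float64(0.002)]
1.5779999999999985
```

>>> apply_moves:
  targets:
    - [[0.01,0,-0.003],0.12,1]
    - [[0.01,0,-0.001],0.12,1]
    - [[0.01,0,0],0.12,1]
    - [[0.01,0,0.001],0.12,1]
    - [[0.01,0,0.002],0.12,1]
    - [[0,0.01,0],0.12,1]
    - [[0,0.01,0],0.12,1]
    - [[0,0.01,0],0.12,1]
    - [[0,0.015,0],0.12,1]
    - [[0,0.015,0],0.12,1]
    - [[0,0.015,0],0.12,1]
    - [[0,0.015,0],0.12,1]
    - [[0,0.015,0],0.12,1]
    - [[0,0.015,0],0.12,1]
    - [[0,0.015,0],0.127,1]
    - [[0,0,0],0,1]
    - [[0,0,0],0,1]

```text
t: 6.4
tcp_pos: [468.5, 344.2, 119.9]
ee_rot: [[0.997, 0.026, 0.071], [-0.07, -0.066, 0.995], [0.03, -0.998, -0.064]]
ft_force: [0.6, 0.5, 0.1]
grip_width: 1.0
```

Run:
```python
from h import *
o=get_obs();print(o["t"],o["grip_width"],np.round(o["q"],4),np.round(o["tcp_pos"],1),np.round(o["ee_rot"],3).tolist())
for c in("top","side"):
    im=get_image(c)
    f=im["frame"]
    # block, refined: trace
    for d in trace(im,"block_center")[:4]:
        ys,xs=np.nonzero(d["region"]);px=np.array([xs.mean(),ys.mean()]);print(c,round(d["p"],2),px,onz(im,px,14)[0],len(xs),f[d["region"]].mean(0))
    cv2.imwrite(f"pics/{c}1.png",f)
s=im
a=cv2.resize(s["frame"][130:290,290:450],None,fx=5,fy=5,interpolation=cv2.INTER_CUBIC);cv2.imwrite("pics/hood.png",a[:600])
```

```text
6.4 0.9999356555153391 [ 0.4778  0.6249  1.627  -0.0896  0.899  -0.9664] [468.5 344.2 119.9] [[0.997, 0.026, 0.071], [-0.07, -0.066, 0.995], [0.03, -0.998, -0.064]]
top 0.85 [219.77798335 279.22849214] [481.67691451 189.87472267  14.        ] 1081 [152.24606846 149.24144311 148.67530065]
top 0.81 [191.928 231.613] [606.81618052 257.47916638  14.        ] 1000 [144.78  116.243 104.465]
top 0.59 [216.0043592  340.18482999] [333.1842911 202.5073549  14.       ] 1147 [135.08108108 107.56059285  96.25283348]
top 0.54 [400.15758067 241.46886044] [ 551.00251443 -265.94737944   14.        ] 17261 [146.79601414 143.12432652 139.5941139 ]
side 0.85 [341.28071672 367.41467577] [332.78860449 200.98525126  14.        ] 1172 [193.84726962 139.53156997 107.62201365]
side 0.66 [296.2358871  331.58770161] [479.33775221 189.86954899  14.        ] 992 [217.19455645 209.48991935 204.04435484]
```

View pics/side1.png

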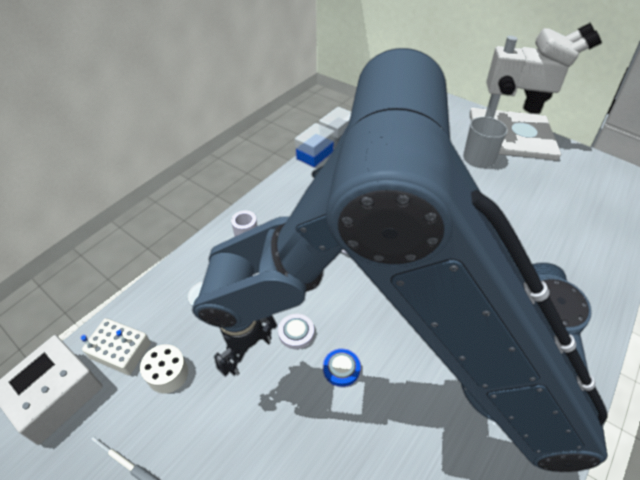

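Unreached rows leave the commanded pose where the arm got to, so the tilt gained at the J6 limit stays. That lets me tilt the hand on purpose and reach under the head rail. I'll model this and plan it.

```bash
cat > plan.py <<'E'
from kin import *
np.set_printoptions(precision=3,suppress=True)
D.append(([.4185,.4023,1.5793,-.0768,1.1623,-2.854],[459.9,303.2,258.2]));D.append(([.4778,.6249,1.627,-.0896,.899,-.9664],[468.5,344.2,119.9]))
f=lambda g:np.r_[np.concatenate([fk(q,g)[0]-p for q,p in D]),1e-3*(g-np.array(g0))]
G=least_squares(f,g0);g=G.x
LO=lo.copy();LO[5]=-2.854
def sol(pc,Rt,q0,lam):
    def f(q):
        p,W=fk(q,g);return np.r_[p-pc,lam*Ro.from_matrix(Rt@(W@C).T).as_rotvec()]
    s=least_squares(f,np.clip(q0,LO+1e-5,hi-1e-5),bounds=(LO,hi),xtol=1e-10,ftol=1e-10);p,W=fk(s.x,g);return s.x,p,W@C
def step(p,R,q,row,lam):
    pc=p+R@(1e3*np.array(row[0]));Rt=R@Ry(row[1]);return sol(pc,Rt,q,lam)
E
python3 - <<'E'
from plan import *
print(g,np.abs(G.fun[:15]).max())
for lam in (100,200,300,400,600,1000):
    # replay from start of second call's end
    q=np.array(D[0][0]);p,W=fk(q,g);R=W@C
    a=[-28,-29,-28,-28,-28,-26,-27,-25,-25,-23,-22,-21,-19,-18,-16,-14,-13,-10,-9,-7,-5,-3,-1,1,3,4,7,8,10,12,13,15,16,18,19,19]
    b=[-3,-1,2,3,5,8,9,12,13,14,17,18,19,21,21,23,24,24,26,25,26,26,27,26,26,25,25,25,23,23,22,20,20,17,17,15]
    for i in range(36): q,p,R=step(p,R,q,[[a[i]/1e3,-.01 if i<3 else 0,b[i]/1e3],-.12],lam)
    print(lam,p,R[:,1],q[5])
    for i in range(4): q,p,R=step(p,R,q,[[0,0,0],-.05],lam)
    print("   ",p,R[:,1],q)
E
```

```text
[111.261 277.722 588.214 391.701 300.332 114.213] 0.1825664703458756
100 [478.804 259.302 261.042] [ 0.005 -0.016 -1.   ] -2.8539999999999996
    [478.12  260.986 260.824] [ 0.042 -0.106 -0.993] [ 0.358  0.394  1.59  -0.125  1.158 -2.854]
200 [478.549 260.097 261.022] [ 0.005 -0.015 -1.   ] -2.8539999999999996
    [475.925 266.502 260.234] [ 0.041 -0.101 -0.994] [ 0.366  0.395  1.589 -0.119  1.158 -2.854]
300 [478.173 261.26  260.997] [ 0.005 -0.014 -1.   ] -2.8539999999999996
    [472.646 274.582 259.477] [ 0.038 -0.093 -0.995] [ 0.378  0.397  1.587 -0.11   1.159 -2.854]
400 [477.73  262.622 260.973] [ 0.004 -0.013 -1.   ] -2.8539999999999996
    [468.709 284.039 258.755] [ 0.035 -0.084 -0.996] [ 0.391  0.399  1.584 -0.1    1.16  -2.854]
600 [476.822 265.381 260.942] [ 0.003 -0.01  -1.   ] -2.8539999999999996
    [460.387 303.254 257.84 ] [ 0.028 -0.066 -0.997] [ 0.419  0.404  1.578 -0.079  1.162 -2.854]
1000 [475.446 269.487 260.941] [ 0.002 -0.006 -1.   ] -2.8539999999999996
    [447.135 331.965 257.864] [ 0.017 -0.04  -0.999] [ 0.461  0.409  1.567 -0.047  1.168 -2.854]
```

```bash
cat > sim1.py <<'E'
from plan import *
import json,sys
def run(hold,n,lead=0,turn=-.12):
    q=np.array([.4778,.6249,1.627,-.0896,.899,-.9664]);p,W=fk(q,g);R=W@C;out=[];log=[]
    for i in range(n):
        d=np.array(hold)-p
        if i<6:d=d*np.array([0,0,1])+d*np.array([.3,.3,0])
        s=R.T@d;m=np.linalg.norm(s)
        cap=36
        if m>cap:s*=cap/m
        row=[[float(round(v/1e3,3)) for v in s],turn]
        q,p,R=step(p,R,q,row,600);out.append(row);log.append((p,R,q))
    return out,log
if __name__=="__main__":
    for hold in ([520,110,330],[560,60,330],[500,200,330],[600,0,330],[480,-60,330]):
        out,log=run(hold,60)
        print(hold)
        for i in (15,20,25,30,35,40,45,50,55,59):
            p,R,q=log[i];print(i,p,R[:,1],q)
E
python3 sim1.py
```

```text
[520, 110, 330]
15 [503.172 154.368 311.893] [ 0.084 -0.26  -0.962] [ 0.241  0.322  1.579 -0.292  1.235 -2.854]
20 [484.615 150.294 281.388] [ 0.227 -0.469 -0.853] [ 0.39   0.363  1.715 -0.619  1.113 -2.854]
25 [479.309 120.883 255.461] [ 0.413 -0.584 -0.699] [ 0.452  0.419  1.898 -1.019  0.977 -2.854]
30 [472.049 106.132 243.491] [ 0.582 -0.603 -0.546] [ 0.495  0.489  2.066 -1.43   0.953 -2.854]
35 [389.64  139.806 206.412] [ 0.619 -0.663 -0.421] [ 0.744  0.665  2.152 -1.43   1.158 -2.854]
40 [308.728 113.216 175.796] [ 0.652 -0.7   -0.291] [ 0.904  0.887  2.3   -1.43   1.269 -2.854]
45 [252.638  68.505 160.896] [ 0.694 -0.706 -0.143] [ 1.012  1.191  2.44  -1.43   1.334 -2.854]
50 [245.502  26.188 120.82 ] [ 0.725 -0.685  0.069] [ 0.955  1.628  2.44  -1.43   1.5   -2.854]
55 [300.57  -33.862 117.335] [ 0.746 -0.61   0.268] [ 0.372  2.006  2.44  -1.413  2.126 -2.854]
59 [349.211 -58.464 136.915] [ 0.772 -0.52   0.366] [-0.121  2.09   2.44  -1.111  2.65  -2.854]
[560, 60, 330]
15 [543.684 107.779 306.778] [ 0.082 -0.304 -0.949] [ 0.165  0.367  1.533 -0.339  1.228 -2.854]
20 [525.742  
[... 3085 characters left out ...]
 -1.382  0.765 -2.854]
30 [388.364  15.138 208.982] [ 0.403 -0.736 -0.544] [ 0.406  0.55   2.23  -1.43   1.004 -2.854]
35 [308.663  25.88  182.814] [ 0.432 -0.804 -0.41 ] [ 0.627  0.772  2.355 -1.43   1.151 -2.854]
40 [254.857  11.878 150.199] [ 0.472 -0.845 -0.25 ] [ 0.773  1.109  2.44  -1.43   1.235 -2.854]
45 [229.132 -22.771 106.162] [ 0.513 -0.858 -0.041] [ 0.793  1.542  2.44  -1.43   1.355 -2.854]
50 [240.509 -88.212 100.586] [ 0.543 -0.817  0.194] [ 0.425  1.964  2.44  -1.43   1.782 -2.854]
55 [ 304.831 -151.215  120.453] [ 0.592 -0.737  0.326] [-0.371  2.137  2.44  -1.147  2.598 -2.854]
59 [ 304.112 -138.023  145.765] [ 0.611 -0.666  0.427] [-0.486  2.196  2.44  -0.699  2.65  -2.854]
```

```bash
cat > sim2.py <<'E'
from sim1 import *
for hold in ([560,-100,420],[650,-50,420],[560,-250,450],[650,-200,420],[500,-300,450],[650,100,420],[700,0,350]):
  for tr in (-.12,-.08):
    out,log=run(hold,45,turn=tr)
    for i,(p,R,q) in enumerate(log):
        if R[1,1]/R[2,1]>.95: print(hold,tr,i,p,R[:,1],q,"minz",min(l[0][2] for l in log[8:i]));break
    else: print(hold,tr,"no",R[:,1])
E
python3 sim2.py
```

```text
[560, -100, 420] -0.12 26 [473.43  -10.121 246.697] [ 0.38  -0.65  -0.658] [ 0.197  0.399  2.056 -1.262  0.843 -2.854] minz 250.4017397964708
[560, -100, 420] -0.08 32 [543.82  -73.724 375.682] [ 0.122 -0.708 -0.695] [ 0.054  0.331  1.614 -0.859  1.233 -2.854] minz 340.0281714492005
[650, -50, 420] -0.12 26 [548.815  37.602 256.771] [ 0.399 -0.637 -0.659] [ 0.259  0.462  1.852 -1.135  0.914 -2.854] minz 261.89788509990075
[650, -50, 420] -0.08 34 [636.152 -35.242 392.842] [ 0.184 -0.686 -0.704] [ 0.101  0.429  1.395 -0.821  1.28  -2.854] minz 341.921359053887
[560, -250, 450] -0.12 26 [455.345 -70.406 226.963] [ 0.358 -0.646 -0.674] [ 0.036  0.403  2.153 -1.43   0.728 -2.854] minz 229.1616184240646
[560, -250, 450] -0.08 31 [ 526.131 -138.389  329.416] [ 0.104 -0.702 -0.705] [-0.079  0.348  1.729 -0.908  1.07  -2.854] minz 329.69283158667497
[650, -200, 420] -0.12 26 [534.205 -64.903 223.834] [ 0.393 -0.646 -0.655] [ 0.042  0.479  2.002 -1.401  0.736 -2.854] minz 225.191995432972
[650, -200, 420] -0.08 32 [ 614.099 -138.849  334.819] [ 0.147 -0.709 -0.69 ] [-0.065  0.448  1.55  -0.90
[... 189 characters left out ...]
300, 450] -0.08 30 [ 473.84  -152.635  310.398] [ 0.078 -0.694 -0.716] [-0.124  0.308  1.853 -0.933  1.007 -2.854] minz 313.86415685659927
[650, 100, 420] -0.12 28 [564.259 137.572 291.012] [ 0.468 -0.614 -0.635] [ 0.439  0.471  1.717 -1.059  1.046 -2.854] minz 296.5246875935389
[650, 100, 420] -0.08 39 [633.    108.654 392.173] [ 0.367 -0.66  -0.655] [ 0.346  0.443  1.414 -0.898  1.264 -2.854] minz 363.55235537217277
[700, 0, 350] -0.12 26 [623.896  29.438 238.888] [ 0.433 -0.639 -0.636] [ 0.214  0.561  1.737 -1.194  0.879 -2.854] minz 240.49913729594215
[700, 0, 350] -0.08 35 [683.498   8.894 325.737] [ 0.274 -0.674 -0.686] [ 0.163  0.544  1.401 -0.886  1.158 -2.854] minz 313.4040645214026
```

```bash
cat > sim3.py <<'E'
from plan import *
hold=np.array([560,-100,420.])
q=np.array([.4778,.6249,1.627,-.0896,.899,-.9664]);p,W=fk(q,g);R=W@C
out=[];dq=0
def go(d,t,cap=36):
    global p,R,q
    s=R.T@d;m=np.linalg.norm(s)
    if m>cap:s*=cap/m
    row=[[float(round(v/1e3,3)) for v in s],round(float(t),3)];q0=q
    q,p,R=step(p,R,q,row,600);out.append(row);return np.abs(q-q0)/np.array([.163,.163,.183,.183,.183,.183])
for i in range(60):
    d=hold-p
    if i<6:d=d*[.3,.3,1]
    r=go(d,-.12 if i<15 else -.08)
    print(i,out[-1],p,R[:,1],q[5],r.max().round(2))
    if R[1,1]/R[2,1]>1.12:break
n1=len(out)
print("tilted",n1,q)
# turn to make jaw axis horizontal
best=[(f,(R@Ry(f))[2,2]) for f in np.arange(.1,3.4,.01)]
f=[a for (a,b),(c,d) in zip(best,best[1:]) if b*d<=0];print("phi options",f)
P0,R0,q0=p.copy(),R.copy(),q.copy()
for F in f[:2]:
    p,R,q=P0.copy(),R0.copy(),q0.copy()
    k=int(np.ceil(F/.12))
    for w in ([480,60,250],[480,320,200],[480,320,12],[480,236,12],[485,-30,12],[485,-100,12],[485,-174,12]):
        for i in range(60):
            t=min(.12,F);F-=t
            go(np.array(w,float)-p,t)
            if np.linalg.norm(np.array(w)-p)<2 :break
        print(w,p,R[:,1],R[:,2],q,len(out))
import json;json.dump(out[:n1],open("rat.json","w"))
E
python3 sim3.py
```

```text
0 [[0.005, -0.032, -0.016], -0.12] [471.521 330.026 152.915] [ 0.026 -0.066 -0.998] -1.1173663470764157 0.82
1 [[0.003, -0.031, -0.018], -0.12] [474.595 314.271 185.107] [ 0.026 -0.066 -0.998] -1.270871147734614 0.84
2 [[0.001, -0.03, -0.019], -0.12] [477.998 297.722 216.357] [ 0.026 -0.066 -0.998] -1.4261115478780593 0.85
3 [[-0.001, -0.03, -0.021], -0.12] [482.245 279.326 247.75 ] [ 0.026 -0.066 -0.998] -1.5854599632555544 0.87
4 [[-0.004, -0.028, -0.022], -0.12] [486.596 259.439 277.239] [ 0.026 -0.066 -0.998] -1.7475072905183924 0.89
5 [[-0.007, -0.027, -0.023], -0.12] [491.457 237.878 305.849] [ 0.026 -0.066 -0.998] -1.913165573090702 0.91
6 [[-0.015, -0.009, -0.031], -0.12] [497.999 204.787 317.214] [ 0.026 -0.066 -0.998] -2.097959434811159 1.01
7 [[-0.019, -0.009, -0.029], -0.12] [504.268 171.407 328.592] [ 0.026 -0.066 -0.998] -2.284492526850162 1.02
8 [[-0.022, -0.009, -0.027], -0.12] [511.123 137.983 339.988] [ 0.026 -0.066 -0.998] -2.472082607616601 1.03
9 [[-0.025, -0.009, -0.024], -0.12] [517.872 104.713 351.371] [ 0.026 -0.066 -0.998] -2.6594517333846546 1.02
10 [[-0.02
[... 3624 characters left out ...]
871  1.409 -1.186] 92
[480, 320, 12] [480.275 320.247  12.103] [ 0.355 -0.714 -0.603] [ 0.103  0.671 -0.735] [ 0.79   1.036  1.48  -0.932  1.226 -0.228] 98
[480, 236, 12] [480.186 236.466  11.821] [ 0.355 -0.714 -0.603] [ 0.423  0.698 -0.578] [ 0.688  1.005  1.66  -1.06   1.101  0.235] 101
[485, -30, 12] [485.842 -28.547  12.715] [ 0.181 -0.761 -0.624] [ 0.941  0.319 -0.117] [ 0.198  0.976  1.943 -1.43   0.909  1.138] 115
[485, -100, 12] [485.487 -98.686  12.461] [ 0.078 -0.767 -0.637] [ 0.953  0.245 -0.178] [ 0.044  0.968  1.932 -1.43   0.891  1.026] 122
[485, -174, 12] [ 485.799 -173.313   12.404] [-0.012 -0.759 -0.651] [ 0.956  0.182 -0.23 ] [-0.117  0.958  1.903 -1.43   0.867  0.893] 129
```

```bash
sed -i 's/-.12 if i<15 else -.08/-.12 if i<6 else -.11 if i<11 else -.07/; s/^    print(i,out.*$//' sim3.py; sed -i 's/>1.12:break/>1.1:break/; s/for F in f\[:2\]/for F in f[:1]/' sim3.py
python3 sim3.py; python3 -c "
import json
o=json.load(open('rat.json'));print(len(o));print(json.dumps([r+[.6] for r in o]))"
```

```text
tilted 33 [ 0.08   0.326  1.743 -1.018  1.101 -2.854]
phi options [np.float64(3.1299999999999986)]
[480, 60, 250] [479.758  60.149 250.097] [ 0.233 -0.743 -0.628] [-0.839  0.172 -0.516] [ 0.379  0.503  1.837 -1.006  1.165 -1.741] 39
[480, 320, 200] [480.629 319.648 199.913] [ 0.233 -0.743 -0.628] [-0.079  0.629 -0.773] [ 0.759  0.768  1.39  -0.777  1.507 -0.733] 47
[480, 320, 12] [479.522 319.528  11.676] [ 0.233 -0.743 -0.628] [ 0.58   0.625 -0.523] [ 0.76   1.042  1.406 -0.811  1.304  0.196] 53
[480, 236, 12] [479.994 235.959  11.947] [ 0.233 -0.743 -0.628] [ 0.818  0.499 -0.287] [ 0.66   1.004  1.583 -0.915  1.169  0.628] 56
[485, -30, 12] [485.289 -29.028  12.702] [ 0.179 -0.753 -0.633] [ 0.964  0.263 -0.04 ] [ 0.192  0.97   1.947 -1.43   0.896  1.23 ] 68
[485, -100, 12] [485.519 -98.876  12.104] [ 0.079 -0.759 -0.647] [ 0.977  0.189 -0.103] [ 0.038  0.962  1.935 -1.43   0.877  1.117] 75
[485, -174, 12] [ 485.556 -173.27    12.977] [-0.009 -0.75  -0.661] [ 0.979  0.126 -0.157] [-0.122  0.951  1.908 -1.43   0.853  0.982] 82
33
[[[0.005, -0.032, -0.016], -0.12, 0.6], [[0.003, -0.03
[... 543 characters left out ...]
-0.033, -0.002, -0.013], -0.07, 0.6], [[-0.034, -0.001, -0.012], -0.07, 0.6], [[-0.034, -0.001, -0.012], -0.07, 0.6], [[-0.034, -0.0, -0.011], -0.07, 0.6], [[-0.034, -0.0, -0.011], -0.07, 0.6], [[-0.034, 0.0, -0.011], -0.07, 0.6], [[-0.034, -0.0, -0.01], -0.07, 0.6], [[-0.034, -0.0, -0.01], -0.07, 0.6], [[-0.035, -0.001, -0.01], -0.07, 0.6], [[-0.035, -0.001, -0.01], -0.07, 0.6], [[-0.035, -0.001, -0.01], -0.07, 0.6], [[-0.035, -0.002, -0.01], -0.07, 0.6], [[-0.035, -0.003, -0.009], -0.07, 0.6], [[-0.035, -0.003, -0.009], -0.07, 0.6], [[-0.035, -0.004, -0.009], -0.07, 0.6], [[-0.035, -0.005, -0.008], -0.07, 0.6], [[-0.035, -0.006, -0.008], -0.07, 0.6], [[-0.035, -0.006, -0.008], -0.07, 0.6]]
```

>>> apply_moves:
  targets:
    - [[0.005,-0.032,-0.016],-0.12,0.6]
    - [[0.003,-0.031,-0.018],-0.12,0.6]
    - [[0.001,-0.03,-0.019],-0.12,0.6]
    - [[-0.001,-0.03,-0.021],-0.12,0.6]
    - [[-0.004,-0.028,-0.022],-0.12,0.6]
    - [[-0.007,-0.027,-0.023],-0.12,0.6]
    - [[-0.015,-0.009,-0.031],-0.11,0.6]
    - [[-0.018,-0.009,-0.03],-0.11,0.6]
    - [[-0.022,-0.009,-0.027],-0.11,0.6]
    - [[-0.024,-0.009,-0.025],-0.11,0.6]
    - [[-0.027,-0.009,-0.022],-0.11,0.6]
    - [[-0.029,-0.009,-0.019],-0.07,0.6]
    - [[-0.031,-0.007,-0.017],-0.07,0.6]
    - [[-0.032,-0.005,-0.015],-0.07,0.6]
    - [[-0.033,-0.003,-0.014],-0.07,0.6]
    - [[-0.033,-0.002,-0.013],-0.07,0.6]
    - [[-0.034,-0.001,-0.012],-0.07,0.6]
    - [[-0.034,-0.001,-0.012],-0.07,0.6]
    - [[-0.034,0,-0.011],-0.07,0.6]
    - [[-0.034,0,-0.011],-0.07,0.6]

```text
t: 8.27
tcp_pos: [539.6, 28.9, 370.3]
ee_rot: [[0.168, 0.06, -0.984], [0.924, -0.357, 0.136], [-0.343, -0.932, -0.116]]
ft_force: [-0.4, -0.2, -0.6]
grip_width: 0.599
```

Run:
```python
from h import *
o=get_obs();print(o["t"],np.round(o["q"],3),np.round(o["tcp_pos"],1),np.round(o["ee_rot"],3).tolist())
from plan import *
import json
q=np.array([.4778,.6249,1.627,-.0896,.899,-.9664]);p,W=fk(q,g);R=W@C
for r in json.load(open("rat.json"))[:20]: q,p,R=step(p,R,q,r,600)
print(p,R[:,1],q)
```

```text
8.2667 [ 0.045  0.288  1.487 -0.378  1.336 -2.855] [539.6  28.9 370.3] [[0.168, 0.06, -0.984], [0.924, -0.357, 0.136], [-0.343, -0.932, -0.116]]
[540.145  27.57  368.52 ] [ 0.059 -0.366 -0.929] [ 0.05   0.292  1.489 -0.389  1.334 -2.854]
```

Model and arm agree to about 2 mm, so I'll continue.

>>> apply_moves:
  targets:
    - [[-0.034,0,-0.011],-0.07,0.6]
    - [[-0.034,0,-0.01],-0.07,0.6]
    - [[-0.034,0,-0.01],-0.07,0.6]
    - [[-0.035,-0.001,-0.01],-0.07,0.6]
    - [[-0.035,-0.001,-0.01],-0.07,0.6]
    - [[-0.035,-0.001,-0.01],-0.07,0.6]
    - [[-0.035,-0.002,-0.01],-0.07,0.6]
    - [[-0.035,-0.003,-0.009],-0.07,0.6]
    - [[-0.035,-0.003,-0.009],-0.07,0.6]
    - [[-0.035,-0.004,-0.009],-0.07,0.6]
    - [[-0.035,-0.005,-0.008],-0.07,0.6]
    - [[-0.035,-0.006,-0.008],-0.07,0.6]
    - [[-0.035,-0.006,-0.008],-0.07,0.6]
    - [[0,0,0],0,0.6]

```text
t: 9.43
tcp_pos: [533.8, -71.8, 356.9]
ee_rot: [[-0.165, 0.221, -0.961], [0.624, -0.732, -0.275], [-0.764, -0.645, -0.017]]
ft_force: [-0.2, 0.2, 0.4]
grip_width: 0.598
```

```bash
cat > mv.py <<'E'
from h import *
from plan import *
import json
def plan(ways,caps,yaw=(),grip=.6,show=True):
    o=get_obs();q=np.array(o["q"]);R=np.array(o["ee_rot"]);p=np.array(o["tcp_pos"]);out=[];k=0
    U,_,V=np.linalg.svd(R);R=U@V
    for w,cap in zip(ways,caps):
        w=np.array(w,float)
        n=int(np.ceil(np.linalg.norm(w-p)/cap));n=max(n,1)
        for i in range(n):
            s=R.T@((w-p)/(n-i));t=yaw[k] if k<len(yaw) else 0;k+=1
            row=[[float(round(v/1e3,4)) for v in s],t,grip];q0=q
            q,p,R=step(p,R,q,row[:2],600);out.append(row)
        if show:print(w,p,R[:,1],R[:,2],q,len(out))
    print(json.dumps(out))
E
python3 - <<'E'
from mv import *
o=get_obs();print(o["t"],np.round(o["q"],3),np.round(o["tcp_pos"],1),np.round(o["ee_rot"],3).tolist())
R=np.array(o["ee_rot"]);print([(f,(R@Ry(f))[:,2]) for f in (-.1,0,.1,.2)])
im=get_image("side")
a=im["frame"][150:290,290:450];cv2.imwrite("pics/hood2.png",cv2.resize(a,None,fx=5,fy=4.2,interpolation=cv2.INTER_CUBIC))
plan([[485,60,260],[480,318,200],[480,318,60]],[38,36,36])
E
```

```text
9.4333 [ 0.073  0.32   1.738 -0.988  1.105 -2.855] [533.8 -71.8 356.9] [[-0.165, 0.221, -0.961], [0.624, -0.732, -0.275], [-0.764, -0.645, -0.017]]
[(-0.1, array([-0.94 , -0.336,  0.059])), (0, array([-0.961, -0.275, -0.017])), (0.1, array([-0.973, -0.211, -0.093])), (0.2, array([-0.975, -0.145, -0.169]))]
[485.  60. 260.] [485.019  59.978 260.001] [ 0.221 -0.731 -0.646] [-0.962 -0.274 -0.019] [ 0.366  0.483  1.812 -0.971  1.175 -2.491] 5
[480. 318. 200.] [479.999 318.016 199.994] [ 0.221 -0.731 -0.646] [-0.962 -0.274 -0.019] [ 0.75   0.759  1.394 -0.758  1.497 -2.397] 13
[480. 318.  60.] [480.033 318.03   59.971] [ 0.221 -0.731 -0.646] [-0.962 -0.274 -0.019] [ 0.75   0.958  1.421 -0.782  1.334 -2.238] 17
[[[0.0329, -0.0089, 0.0026], 0, 0.6], [[0.0329, -0.0089, 0.0026], 0, 0.6], [[0.0328, -0.0088, 0.0026], 0, 0.6], [[0.0329, -0.0089, 0.0027], 0, 0.6], [[0.0328, -0.0088, 0.0026], 0, 0.6], [[0.026, -0.0189, -0.0081], 0, 0.6], [[0.026, -0.0189, -0.0081], 0, 0.6], [[0.026, -0.0189, -0.0081], 0, 0.6], [[0.026, -0.0189, -0.0081], 0, 0.6], [[0.026, -0.0188, -0.0081], 0, 0.6], [[0.026, -0.0189, -0.0081], 0, 0.6], [[0.0259, -0.0188, -0.008], 0, 0.6], [[0.026, -0.0189, -0.0081], 0, 0.6], [[0.0267, 0.0226, 0.0007], 0, 0.6], [[0.0267, 0.0226, 0.0006], 0, 0.6], [[0.0267, 0.0226, 0.0007], 0, 0.6], [[0.0268, 0.0226, 0.0006], 0, 0.6]]
```

>>> apply_moves:
  targets:
    - [[0.0329,-0.0089,0.0026],0,0.6]
    - [[0.0329,-0.0089,0.0026],0,0.6]
    - [[0.0328,-0.0088,0.0026],0,0.6]
    - [[0.0329,-0.0089,0.0027],0,0.6]
    - [[0.0328,-0.0088,0.0026],0,0.6]
    - [[0.026,-0.0189,-0.0081],0,0.6]
    - [[0.026,-0.0189,-0.0081],0,0.6]
    - [[0.026,-0.0189,-0.0081],0,0.6]
    - [[0.026,-0.0189,-0.0081],0,0.6]
    - [[0.026,-0.0188,-0.0081],0,0.6]
    - [[0.026,-0.0189,-0.0081],0,0.6]
    - [[0.0259,-0.0188,-0.008],0,0.6]
    - [[0.026,-0.0189,-0.0081],0,0.6]
    - [[0.0267,0.0226,0.0007],0,0.6]
    - [[0.0267,0.0226,0.0006],0,0.6]
    - [[0.0267,0.0226,0.0007],0,0.6]
    - [[0.0268,0.0226,0.0006],0,0.6]

```text
t: 10.9
tcp_pos: [480.9, 319.1, 58.4]
ee_rot: [[-0.162, 0.222, -0.962], [0.627, -0.729, -0.274], [-0.762, -0.647, -0.021]]
ft_force: [0.5, 1.0, -0.2]
grip_width: 0.598
```

Run:
```python
from mv import *
o=get_obs();print(o["t"],np.round(o["q"],3),np.round(o["ft_force"],2))
im=get_image("side");f=im["frame"]
cv2.imwrite("pics/s3.png",np.vstack([cv2.resize(f[240:400,120:340],(800,582),interpolation=cv2.INTER_CUBIC)]))
h=get_image("top");cv2.imwrite("pics/t3.png",h["frame"])
plan([[465,285,30],[465,283,10]],[20,7])
```

```text
10.9 [ 0.747  0.957  1.423 -0.784  1.329 -2.237] [ 0.54  0.98 -0.2 ]
[465. 285.  30.] [465.042 285.014  30.031] [ 0.214 -0.735 -0.643] [-0.962 -0.273 -0.008] [ 0.727  0.982  1.509 -0.815  1.253 -2.174] 3
[465. 283.  10.] [464.962 282.963   9.966] [ 0.214 -0.735 -0.643] [-0.962 -0.273 -0.008] [ 0.725  1.014  1.508 -0.824  1.23  -2.151] 6
[[[0.0003, 0.0118, 0.0069], 0, 0.6], [[0.0003, 0.0118, 0.007], 0, 0.6], [[0.0003, 0.0117, 0.0069], 0, 0.6], [[0.0047, 0.0048, 0.0003], 0, 0.6], [[0.0047, 0.0048, 0.0002], 0, 0.6], [[0.0047, 0.0048, 0.0003], 0, 0.6]]
```

View pics/s3.png

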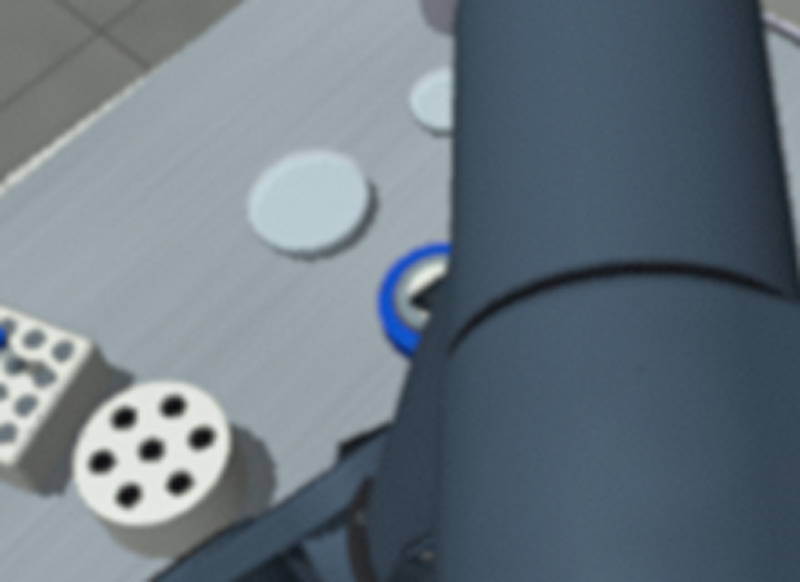

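View pics/hood2.png

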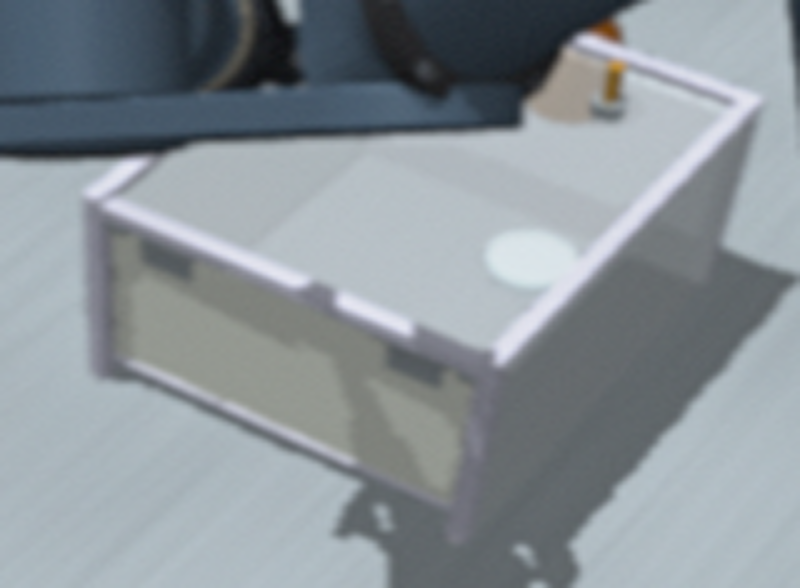

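Run:
```python
from h import *
np.set_printoptions(precision=1,suppress=True)
s=get_image("side");t=get_image("top")
c=lambda x,y:(290+x/5,150+y/4.2)
print("hem",onz(s,[c(128,366),c(448,498)],14))
print("feet",onz(s,[c(100,378),c(458,542)],0))
print("toprail front edge low corners",onz(s,[c(92,192),c(492,352)],176),"back",onz(s,[c(755,98)],176))
print("stored",onz(s,[c(533,258)],15), onz(t,[(429,260)],15))
```

```text
hem [[ 635.3  -93.3   14. ]
 [ 419.  -107.1   14. ]]
feet [[649.6 -83.9   0. ]
 [399.5 -89.    0. ]]
toprail front edge low corners [[653.6 -86.9 176. ]
 [405.4 -97.2 176. ]] back [[ 406.2 -396.5  176. ]]
stored [[ 497.  -334.2   15. ]] [[ 499.7 -333.5   15. ]]
```

>>> apply_moves:
  targets:
    - [[0.0003,0.0118,0.0069],0,0.6]
    - [[0.0003,0.0118,0.007],0,0.6]
    - [[0.0003,0.0117,0.0069],0,0.6]
    - [[0.0047,0.0048,0.0003],0,0.6]
    - [[0.0047,0.0048,0.0002],0,0.6]
    - [[0.0047,0.0048,0.0003],0,0.6]
    - [[0,0,0],0,0.6]

```text
t: 11.68
tcp_pos: [468.9, 285.5, 15.4]
ee_rot: [[-0.162, 0.222, -0.962], [0.625, -0.731, -0.274], [-0.763, -0.646, -0.02]]
ft_force: [-0.0, -0.4, -0.2]
grip_width: 0.602
```

>>> apply_moves:
  targets:
    - [[0,0,0],0,0.6]
    - [[0,0,0],0,0.6]

```text
t: 11.85
tcp_pos: [468.8, 285.3, 15.8]
ee_rot: [[-0.163, 0.222, -0.961], [0.625, -0.731, -0.274], [-0.764, -0.645, -0.02]]
ft_force: [0.7, 0.2, -0.8]
grip_width: 0.593
```

Run:
```python
from mv import *
o=get_obs();print(o["t"],np.round(o["q"],3),np.round(o["tcp_pos"],1),np.round(o["ft_force"],2))
plan([[466,275,9],[467,245,9]],[9,10])
```

```text
11.85 [ 0.721  1.002  1.509 -0.83   1.23  -2.151] [468.8 285.3  15.8] [ 0.65  0.21 -0.8 ]
[466. 275.   9.] [466.003 275.02    8.979] [ 0.222 -0.731 -0.645] [-0.961 -0.274 -0.02 ] [ 0.716  1.011  1.529 -0.842  1.208 -2.131] 2
[467. 245.   9.] [466.981 244.98    8.944] [ 0.222 -0.731 -0.645] [-0.961 -0.274 -0.02 ] [ 0.677  0.999  1.59  -0.884  1.16  -2.105] 6
[[[-0.0004, 0.0056, 0.0028], 0, 0.6], [[-0.0004, 0.0057, 0.0028], 0, 0.6], [[-0.0047, 0.0055, 0.0018], 0, 0.6], [[-0.0047, 0.0056, 0.0018], 0, 0.6], [[-0.0048, 0.0055, 0.0018], 0, 0.6], [[-0.0047, 0.0056, 0.0019], 0, 0.6]]
```

>>> apply_moves:
  targets:
    - [[-0.0004,0.0056,0.0028],0,0.6]
    - [[-0.0004,0.0057,0.0028],0,0.6]
    - [[-0.0047,0.0055,0.0018],0,0.6]
    - [[-0.0047,0.0056,0.0018],0,0.6]
    - [[-0.0048,0.0055,0.0018],0,0.6]
    - [[-0.0047,0.0056,0.0019],0,0.6]
    - [[0,0,0],0,0.6]

```text
t: 12.43
tcp_pos: [466.0, 242.3, 8.8]
ee_rot: [[-0.163, 0.219, -0.962], [0.623, -0.733, -0.272], [-0.765, -0.644, -0.017]]
ft_force: [-0.1, -0.6, 0.1]
grip_width: 0.6
```

Run:
```python
from mv import *
o=get_obs();print(o["t"],np.round(o["q"],3),np.round(o["tcp_pos"],1),np.round(o["ft_force"],2))
t=get_image("top");f=t["frame"]
x,y=proj(t,[480,220,12])[0].astype(int);print(x,y)
s=get_image("side")
a=cv2.resize(f[y-55:y+55,x-70:x+70],(760,597),interpolation=cv2.INTER_CUBIC)
cv2.imwrite("pics/t4.png",a)
for n in ("block_center",):
  for im,c in((t,"t"),(s,"s")):
    for d in look_for(im,n)[:4]:print(c,round(d["p"],2),d["pixel"],onz(im,d["pixel"],14)[0])
plan([[467,235,9],[470,190,9]],[12,12])
```

```text
12.4333 [ 0.67   0.996  1.598 -0.888  1.157 -2.105] [466.  242.3   8.8] [-0.13 -0.56  0.06]
207 280
t 0.87 [191.2, 232.6] [604.369 259.353  14.   ]
t 0.59 [219.1, 338.2] [337.505 194.874  14.   ]
t 0.57 [221.8, 281.7] [475.218 185.     14.   ]
t 0.42 [401.3, 239.9] [ 554.846 -269.172   14.   ]
[467. 235.   9.] [467.023 234.978   9.016] [ 0.221 -0.731 -0.645] [-0.962 -0.274 -0.019] [ 0.664  0.995  1.61  -0.898  1.145 -2.096] 1
[470. 190.   9.] [469.975 189.94    8.988] [ 0.221 -0.731 -0.645] [-0.962 -0.274 -0.019] [ 0.598  0.983  1.691 -0.974  1.078 -2.055] 5
[[[-0.0063, 0.0069, 0.0024], 0, 0.6], [[-0.0071, 0.0084, 0.0024], 0, 0.6], [[-0.0072, 0.0084, 0.0024], 0, 0.6], [[-0.0071, 0.0084, 0.0023], 0, 0.6], [[-0.0072, 0.0084, 0.0024], 0, 0.6]]
```

View pics/t4.png

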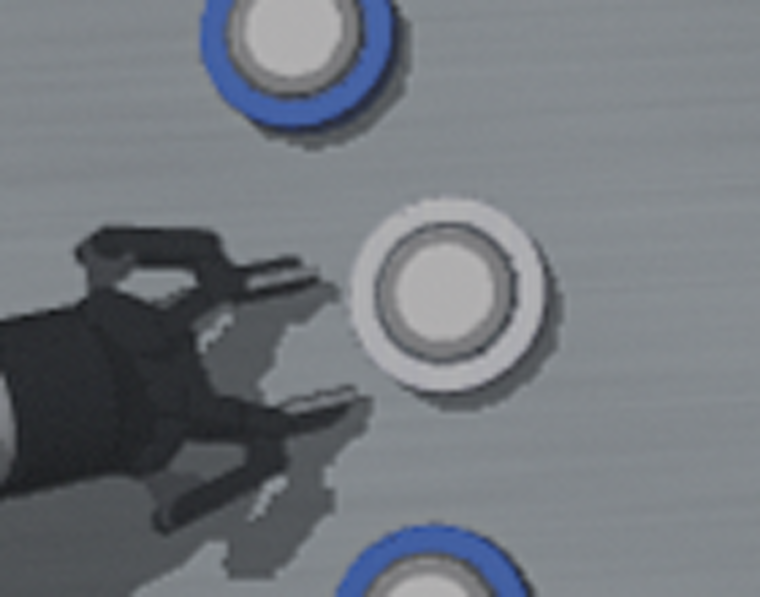

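>>> apply_moves:
  targets:
    - [[-0.0063,0.0069,0.0024],0,0.6]
    - [[-0.0071,0.0084,0.0024],0,0.6]
    - [[-0.0072,0.0084,0.0024],0,0.6]
    - [[-0.0071,0.0084,0.0023],0,0.6]
    - [[-0.0072,0.0084,0.0024],0,0.6]

```text
t: 13.05
tcp_pos: [469.8, 188.7, 9.0]
ee_rot: [[-0.163, 0.221, -0.962], [0.625, -0.731, -0.274], [-0.763, -0.646, -0.019]]
ft_force: [-0.2, 2.4, 0.7]
grip_width: 0.599
```

```bash
cat > bl.py <<'E'
from mv import *
def block(near=None):
    t=get_image("top");r=[]
    for d in trace(t,"block_center"):
        ys,xs=np.nonzero(d["region"]);w=onz(t,[xs.mean(),ys.mean()],20)[0];col=t["frame"][d["region"]].mean(0);r.append((round(d["p"],2),w[:2].round(1),len(xs),round(col[0]-col[2],1)))
    print(*r,sep="\n");return t
E
python3 - <<'E'
from bl import *
o=get_obs();print(o["t"],np.round(o["q"],3),np.round(o["tcp_pos"],1),np.round(o["ft_force"],2))
block()
plan([[476,80,9],[480,0,9]],[14,14])
E
```

```text
13.05 [ 0.592  0.98   1.697 -0.98   1.074 -2.055] [469.8 188.7   9. ] [-0.19  2.37  0.69]
(0.92, array([480.2, 152. ]), 1055, np.float64(3.4))
(0.81, array([606.4, 255.5]), 1019, np.float64(41.2))
(0.65, array([ 550.2, -265.2]), 16885, np.float64(7.2))
(0.6, array([332.3, 199.8]), 1102, np.float64(42.6))
[476.  80.   9.] [476.03   80.013   8.988] [ 0.217 -0.734 -0.644] [-0.962 -0.271 -0.016] [ 0.411  0.97   1.86  -1.21   0.948 -1.934] 8
[480.   0.   9.] [480.138   0.331   9.169] [ 0.216 -0.734 -0.644] [-0.963 -0.271 -0.015] [ 0.25   0.972  1.957 -1.43   0.883 -1.828] 14
[[[-0.0084, 0.01, 0.0027], 0, 0.6], [[-0.0084, 0.01, 0.0027], 0, 0.6], [[-0.0085, 0.01, 0.0028], 0, 0.6], [[-0.0084, 0.01, 0.0027], 0, 0.6], [[-0.0085, 0.01, 0.0028], 0, 0.6], [[-0.0084, 0.01, 0.0027], 0, 0.6], [[-0.0085, 0.01, 0.0028], 0, 0.6], [[-0.0084, 0.0101, 0.0027], 0, 0.6], [[-0.0084, 0.0099, 0.003], 0, 0.6], [[-0.0084, 0.0099, 0.003], 0, 0.6], [[-0.0084, 0.0099, 0.003], 0, 0.6], [[-0.0084, 0.01, 0.003], 0, 0.6], [[-0.0084, 0.0099, 0.0029], 0, 0.6], [[-0.0085, 0.01, 0.003], 0, 0.6]]
```

>>> apply_moves:
  targets:
    - [[-0.0084,0.01,0.0027],0,0.6]
    - [[-0.0084,0.01,0.0027],0,0.6]
    - [[-0.0085,0.01,0.0028],0,0.6]
    - [[-0.0084,0.01,0.0027],0,0.6]
    - [[-0.0085,0.01,0.0028],0,0.6]
    - [[-0.0084,0.01,0.0027],0,0.6]
    - [[-0.0085,0.01,0.0028],0,0.6]
    - [[-0.0084,0.0101,0.0027],0,0.6]
    - [[-0.0084,0.0099,0.003],0,0.6]
    - [[-0.0084,0.0099,0.003],0,0.6]
    - [[-0.0084,0.0099,0.003],0,0.6]
    - [[-0.0084,0.01,0.003],0,0.6]

```text
t: 14.15
tcp_pos: [480.6, 29.5, 8.5]
ee_rot: [[-0.163, 0.223, -0.961], [0.625, -0.731, -0.275], [-0.764, -0.645, -0.02]]
ft_force: [0.1, 4.9, 2.9]
grip_width: 0.603
```

Run:
```python
from bl import *
o=get_obs();print(o["t"],np.round(o["q"],3),np.round(o["tcp_pos"],1),np.round(o["ft_force"],2))
t=block()
x,y=proj(t,[500,-60,12])[0].astype(int)
cv2.imwrite("pics/t5.png",cv2.resize(t["frame"][y-75:y+75,x-100:x+100],(800,600),interpolation=cv2.INTER_CUBIC))
plan([[486,-30,9]],[8])
plan([[486,-30,9],[490,-100,9],[492,-180,9]],[8,9,9])
```

```text
14.15 [ 0.304  0.968  1.927 -1.36   0.897 -1.863] [480.6  29.5   8.5] [0.11 4.9  2.89]
(0.8, array([332.4, 199.8]), 1124, np.float64(27.5))
(0.74, array([492.1,  -6.8]), 1054, np.float64(4.0))
(0.7, array([604.1, 255.4]), 1014, np.float64(41.7))
[486. -30.   9.] [489.225 -23.905  12.064] [ 0.189 -0.739 -0.647] [-0.968 -0.249  0.002] [ 0.193  0.962  1.945 -1.43   0.877 -1.88 ] 8
[[[-0.0047, 0.0054, 0.0012], 0, 0.6], [[-0.0047, 0.0055, 0.0011], 0, 0.6], [[-0.0047, 0.0054, 0.0012], 0, 0.6], [[-0.0047, 0.0055, 0.0011], 0, 0.6], [[-0.0047, 0.0056, 0.0013], 0, 0.6], [[-0.0049, 0.0064, 0.0019], 0, 0.6], [[-0.0051, 0.0079, 0.003], 0, 0.6], [[-0.0058, 0.0117, 0.006], 0, 0.6]]
[486. -30.   9.] [489.225 -23.905  12.064] [ 0.189 -0.739 -0.647] [-0.968 -0.249  0.002] [ 0.193  0.962  1.945 -1.43   0.877 -1.88 ] 8
[ 490. -100.    9.] [497.211 -90.626  14.489] [ 0.105 -0.745 -0.658] [-0.981 -0.188  0.056] [ 0.047  0.949  1.925 -1.43   0.859 -2.   ] 17
[ 492. -180.    9.] [ 500.5   -172.724   14.527] [ 0.015 -0.738 -0.674] [-0.986 -0.124  0.114] [-0.127  0.939  1.891 -1.43   0.83  -2.148] 27
[[[-0.00
[... 281 characters left out ...]
0.6], [[-0.0051, 0.0065, 0.002], 0, 0.6], [[-0.0051, 0.0069, 0.0023], 0, 0.6], [[-0.0052, 0.0073, 0.0026], 0, 0.6], [[-0.0053, 0.0079, 0.003], 0, 0.6], [[-0.0053, 0.0086, 0.0036], 0, 0.6], [[-0.0055, 0.0096, 0.0043], 0, 0.6], [[-0.0056, 0.0111, 0.0055], 0, 0.6], [[-0.0059, 0.0137, 0.0075], 0, 0.6], [[-0.0064, 0.0201, 0.013], 0, 0.6], [[-0.0052, 0.007, 0.0022], 0, 0.6], [[-0.0052, 0.0073, 0.0024], 0, 0.6], [[-0.0053, 0.0076, 0.0027], 0, 0.6], [[-0.0053, 0.0081, 0.003], 0, 0.6], [[-0.0053, 0.0086, 0.0034], 0, 0.6], [[-0.0054, 0.0093, 0.004], 0, 0.6], [[-0.0054, 0.0103, 0.0048], 0, 0.6], [[-0.0053, 0.0117, 0.006], 0, 0.6], [[-0.0053, 0.0141, 0.0082], 0, 0.6], [[-0.005, 0.0201, 0.0138], 0, 0.6]]
```

View pics/t5.png

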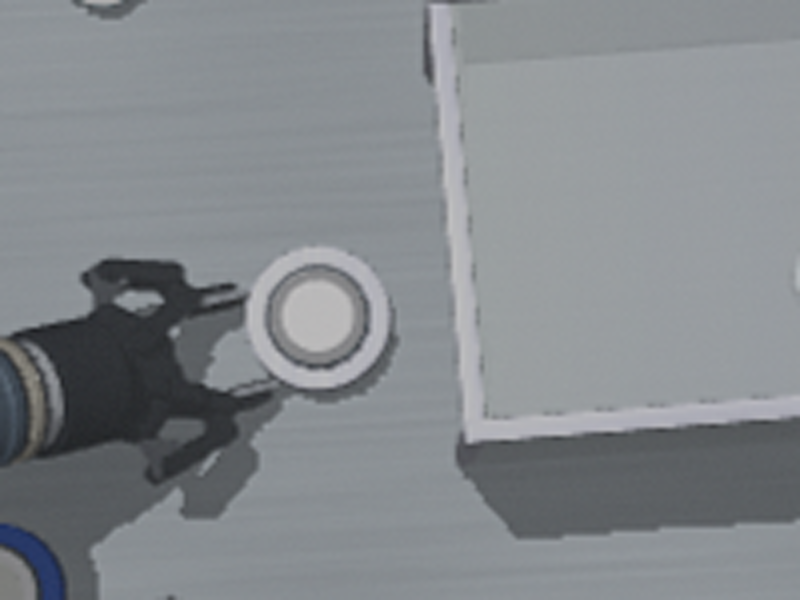

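```bash
cat >> mv.py <<'E'
def plan2(ways,caps,grip=.6):
    o=get_obs();q=np.array(o["q"]);R=np.array(o["ee_rot"]);p=np.array(o["tcp_pos"]);out=[];mx=0
    U,_,V=np.linalg.svd(R);R=U@V
    for w,cap in zip(ways,caps):
        w=np.array(w,float);a=p.copy();n=max(1,int(np.ceil(np.linalg.norm(w-a)/cap)))
        for i in range(1,n+1):
            des=a+(w-a)*i/n;c=des-p
            for _ in range(12):
                s=R.T@c;row=[[float(round(v/1e3,4)) for v in s],0,grip]
                r=step(p,R,q,row[:2],600);e=des-r[1]
                if np.linalg.norm(e)<.3:break
                c=c+.9*e
            q,p,R=r;out.append(row);mx=max(mx,np.linalg.norm(s))
        print(w,p,R[:,1],R[:,2],q,len(out),"maxshift",round(mx,1))
    print(json.dumps(out))
E
python3 - <<'E'
from mv import *
plan2([[484,-30,8],[488,-100,8],[490,-173,8]],[9,9,9])
E
```

```text
[484. -30.   8.] [484.092 -29.872   8.086] [ 0.173 -0.741 -0.648] [-0.971 -0.237  0.013] [ 0.182  0.97   1.95  -1.43   0.876 -1.877] 7 maxshift 16.0
[ 488. -100.    8.] [488.093 -99.73    8.082] [ 0.079 -0.749 -0.658] [-0.983 -0.168  0.073] [ 0.03   0.963  1.931 -1.43   0.861 -1.996] 15 maxshift 16.4
[ 490. -173.    8.] [ 490.189 -172.858    8.1  ] [-0.005 -0.743 -0.67 ] [-0.986 -0.108  0.127] [-0.125  0.955  1.9   -1.43   0.84  -2.128] 24 maxshift 16.4
[[[-0.0052, 0.0063, 0.0016], 0, 0.6], [[-0.0052, 0.0062, 0.0016], 0, 0.6], [[-0.0052, 0.0063, 0.0016], 0, 0.6], [[-0.0061, 0.0109, 0.0053], 0, 0.6], [[-0.0064, 0.0129, 0.0069], 0, 0.6], [[-0.0064, 0.0127, 0.0066], 0, 0.6], [[-0.0063, 0.0126, 0.0065], 0, 0.6], [[-0.0065, 0.0127, 0.0066], 0, 0.6], [[-0.0066, 0.0133, 0.0071], 0, 0.6], [[-0.0063, 0.0129, 0.0067], 0, 0.6], [[-0.0064, 0.0126, 0.0064], 0, 0.6], [[-0.0063, 0.0127, 0.0064], 0, 0.6], [[-0.0062, 0.0127, 0.0064], 0, 0.6], [[-0.0061, 0.0121, 0.006], 0, 0.6], [[-0.006, 0.0121, 0.0059], 0, 0.6], [[-0.0055, 0.0109, 0.0054], 0, 0.6], [[-0.0056, 0.011, 0.0055], 0, 0.6], [[-0.0053, 0.011, 0.0053], 0, 0.6], [[-0.0054, 0.0108, 0.0053], 0, 0.6], [[-0.0054, 0.0106, 0.0051], 0, 0.6], [[-0.0053, 0.0106, 0.0049], 0, 0.6], [[-0.0053, 0.0102, 0.0047], 0, 0.6], [[-0.0052, 0.0102, 0.0047], 0, 0.6], [[-0.0052, 0.0099, 0.0043], 0, 0.6]]
```

>>> apply_moves:
  targets:
    - [[-0.0052,0.0063,0.0016],0,0.6]
    - [[-0.0052,0.0062,0.0016],0,0.6]
    - [[-0.0052,0.0063,0.0016],0,0.6]
    - [[-0.0061,0.0109,0.0053],0,0.6]
    - [[-0.0064,0.0129,0.0069],0,0.6]
    - [[-0.0064,0.0127,0.0066],0,0.6]

```text
t: 14.75
tcp_pos: [484.4, -19.6, 8.1]
ee_rot: [[-0.164, 0.186, -0.969], [0.628, -0.738, -0.248], [-0.761, -0.649, 0.004]]
ft_force: [0.1, 3.6, 1.0]
grip_width: 0.598
```

Run:
```python
from bl import *
o=get_obs();print(o["t"],np.round(o["q"],3),np.round(o["tcp_pos"],1),np.round(o["ft_force"],2),np.round(o["ee_rot"][:,1] if hasattr(o["ee_rot"],"shape") else 0,3))
t=block()
plan2([[486,-60,8],[489,-110,8]],[8,8])
```

```text
14.75 [ 0.198  0.967  1.95  -1.431  0.875 -1.869] [484.4 -19.6   8.1] [0.1  3.6  1.02] [ 0.186 -0.738 -0.649]
(0.88, array([330.7, 199.7]), 1058, np.float64(30.0))
(0.82, array([607.9, 245.5]), 805, np.float64(38.7))
(0.74, array([493.9, -53.3]), 981, np.float64(4.2))
[486. -60.   8.] [486.197 -59.84    8.086] [ 0.131 -0.746 -0.653] [-0.978 -0.206  0.039] [ 0.116  0.967  1.943 -1.43   0.869 -1.926] 5 maxshift 14.9
[ 489. -110.    8.] [ 489.129 -109.922    8.135] [ 0.067 -0.748 -0.66 ] [-0.984 -0.159  0.08 ] [ 0.007  0.962  1.927 -1.43   0.857 -2.014] 12 maxshift 14.9
[[[-0.0057, 0.0106, 0.0054], 0, 0.6], [[-0.0058, 0.0118, 0.0064], 0, 0.6], [[-0.0059, 0.012, 0.0065], 0, 0.6], [[-0.0057, 0.0116, 0.0061], 0, 0.6], [[-0.0057, 0.0117, 0.0061], 0, 0.6], [[-0.0051, 0.01, 0.005], 0, 0.6], [[-0.0051, 0.0103, 0.0052], 0, 0.6], [[-0.0052, 0.0103, 0.0051], 0, 0.6], [[-0.005, 0.01, 0.005], 0, 0.6], [[-0.0049, 0.01, 0.0048], 0, 0.6], [[-0.005, 0.0099, 0.0048], 0, 0.6], [[-0.005, 0.0098, 0.0046], 0, 0.6]]
```

>>> apply_moves:
  targets:
    - [[-0.0057,0.0106,0.0054],0,0.6]
    - [[-0.0058,0.0118,0.0064],0,0.6]
    - [[-0.0059,0.012,0.0065],0,0.6]
    - [[-0.0057,0.0116,0.0061],0,0.6]
    - [[-0.0057,0.0117,0.0061],0,0.6]
    - [[-0.0051,0.01,0.005],0,0.6]
    - [[-0.0051,0.0103,0.0052],0,0.6]
    - [[-0.0052,0.0103,0.0051],0,0.6]

```text
t: 15.52
tcp_pos: [486.7, -79.2, 8.6]
ee_rot: [[-0.166, 0.103, -0.981], [0.639, -0.746, -0.187], [-0.751, -0.658, 0.058]]
ft_force: [-0.2, 5.3, 1.9]
grip_width: 0.601
```

Run:
```python
from bl import *
o=get_obs();print(o["t"],np.round(o["q"],3),np.round(o["tcp_pos"],1),np.round(o["ft_force"],2),np.round(o["ee_rot"][:,1],3))
t=block()
x,y=proj(t,[500,-130,12])[0].astype(int)
cv2.imwrite("pics/t6.png",cv2.resize(t["frame"][y-75:y+75,x-100:x+100],(800,600),interpolation=cv2.INTER_CUBIC))
plan2([[488,-110,8],[490,-172,8]],[8,8])
```

```text
15.5167 [ 0.068  0.96   1.94  -1.43   0.861 -1.968] [486.7 -79.2   8.6] [-0.17  5.3   1.89] [ 0.103 -0.746 -0.658]
(0.9, array([332.6, 200.4]), 1133, np.float64(41.8))
(0.53, array([492.1, -82.4]), 179, np.float64(6.3))
[ 488. -110.    8.] [ 488.147 -109.857    8.084] [ 0.066 -0.747 -0.661] [-0.984 -0.158  0.081] [ 0.007  0.961  1.929 -1.43   0.856 -2.014] 4 maxshift 12.8
[ 490. -172.    8.] [ 490.198 -171.852    8.133] [-0.003 -0.742 -0.671] [-0.986 -0.109  0.125] [-0.124  0.955  1.901 -1.43   0.838 -2.127] 12 maxshift 12.8
[[[-0.005, 0.0095, 0.0043], 0, 0.6], [[-0.0051, 0.0105, 0.0051], 0, 0.6], [[-0.005, 0.0106, 0.0052], 0, 0.6], [[-0.005, 0.0104, 0.005], 0, 0.6], [[-0.0052, 0.0102, 0.0049], 0, 0.6], [[-0.0053, 0.0104, 0.0051], 0, 0.6], [[-0.0051, 0.0102, 0.0048], 0, 0.6], [[-0.0051, 0.0101, 0.0048], 0, 0.6], [[-0.005, 0.01, 0.0047], 0, 0.6], [[-0.0051, 0.0098, 0.0045], 0, 0.6], [[-0.005, 0.0095, 0.0042], 0, 0.6], [[-0.005, 0.0095, 0.0042], 0, 0.6]]
```

View pics/t6.png

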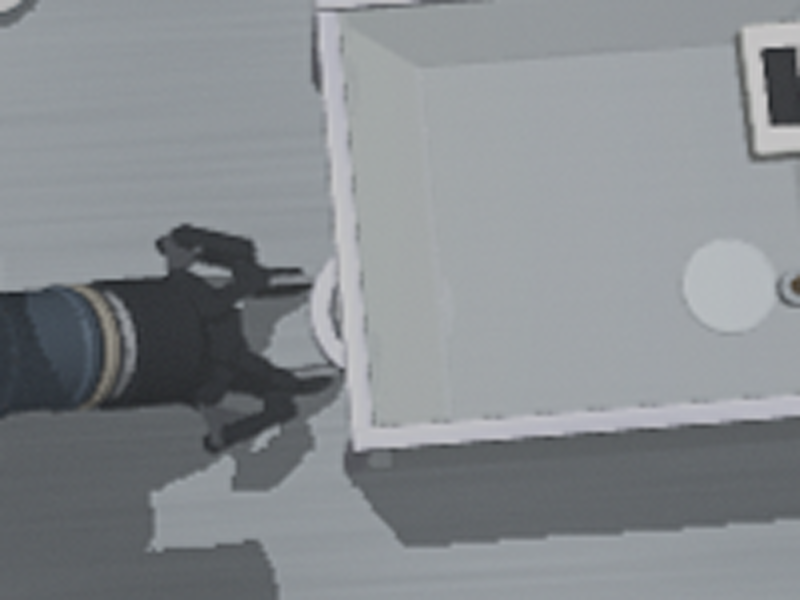

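Run:
```python
from mv import *
plan2([[491,-110,8],[498,-172,8]],[8,8])
```

```text
[ 491. -110.    8.] [ 491.129 -109.895    8.124] [ 0.069 -0.747 -0.661] [-0.984 -0.161  0.079] [ 0.007  0.961  1.924 -1.43   0.856 -2.018] 4 maxshift 12.4
[ 498. -172.    8.] [ 498.211 -171.884    8.113] [ 0.007 -0.742 -0.67 ] [-0.986 -0.116  0.119] [-0.122  0.955  1.888 -1.43   0.838 -2.135] 12 maxshift 12.4
[[[-0.0051, 0.009, 0.0031], 0, 0.6], [[-0.0052, 0.0104, 0.0043], 0, 0.6], [[-0.0051, 0.0102, 0.004], 0, 0.6], [[-0.0051, 0.01, 0.0039], 0, 0.6], [[-0.0052, 0.0099, 0.0039], 0, 0.6], [[-0.0053, 0.0099, 0.0042], 0, 0.6], [[-0.0053, 0.0099, 0.004], 0, 0.6], [[-0.0052, 0.0097, 0.0038], 0, 0.6], [[-0.0051, 0.0094, 0.0036], 0, 0.6], [[-0.0051, 0.0093, 0.0035], 0, 0.6], [[-0.0051, 0.0092, 0.0034], 0, 0.6], [[-0.0051, 0.0091, 0.0032], 0, 0.6]]
```

>>> apply_moves:
  targets:
    - [[-0.0051,0.009,0.0031],0,0.6]
    - [[-0.0052,0.0104,0.0043],0,0.6]
    - [[-0.0051,0.0102,0.004],0,0.6]
    - [[-0.0051,0.01,0.0039],0,0.6]
    - [[-0.0052,0.0099,0.0039],0,0.6]
    - [[-0.0053,0.0099,0.0042],0,0.6]

```text
t: 16.12
tcp_pos: [493.1, -123.6, 8.3]
ee_rot: [[-0.167, 0.053, -0.984], [0.65, -0.745, -0.151], [-0.742, -0.665, 0.09]]
ft_force: [0.1, 3.7, 0.4]
grip_width: 0.597
```

Run:
```python
from mv import *
o=get_obs();print(o["t"],np.round(o["q"],3),np.round(o["tcp_pos"],1),np.round(o["ft_force"],2),np.round(o["ee_rot"][:,1],3))
plan2([[498,-172,8]],[7])
```

```text
16.1167 [-0.028  0.956  1.917 -1.43   0.849 -2.052] [ 493.1 -123.6    8.3] [0.06 3.73 0.36] [ 0.053 -0.745 -0.665]
[ 498. -172.    8.] [ 498.172 -171.87     8.096] [ 0.007 -0.741 -0.672] [-0.986 -0.118  0.12 ] [-0.123  0.954  1.889 -1.43   0.835 -2.137] 7 maxshift 10.4
[[[-0.0046, 0.0077, 0.0027], 0, 0.6], [[-0.0046, 0.0086, 0.0034], 0, 0.6], [[-0.0045, 0.0087, 0.0035], 0, 0.6], [[-0.0046, 0.0084, 0.0034], 0, 0.6], [[-0.0045, 0.0084, 0.0032], 0, 0.6], [[-0.0046, 0.0082, 0.0031], 0, 0.6], [[-0.0044, 0.0081, 0.003], 0, 0.6]]
```

>>> apply_moves:
  targets:
    - [[-0.0046,0.0077,0.0027],0,0.6]
    - [[-0.0046,0.0086,0.0034],0,0.6]
    - [[-0.0045,0.0087,0.0035],0,0.6]
    - [[-0.0046,0.0084,0.0034],0,0.6]

```text
t: 16.45
tcp_pos: [496.0, -150.5, 8.7]
ee_rot: [[-0.168, 0.026, -0.986], [0.656, -0.743, -0.131], [-0.736, -0.669, 0.108]]
ft_force: [-1.0, 2.1, 0.9]
grip_width: 0.599
```

>>> apply_moves:
  targets:
    - [[-0.0045,0.0084,0.0032],0,0.6]

```text
t: 16.53
tcp_pos: [496.6, -157.2, 8.6]
ee_rot: [[-0.168, 0.019, -0.986], [0.658, -0.742, -0.126], [-0.734, -0.67, 0.112]]
ft_force: [-0.0, 4.9, 1.3]
grip_width: 0.6
```

Run:
```python
from bl import *
o=get_obs();print(o["t"],np.round(o["q"],3),np.round(o["tcp_pos"],1),np.round(o["ft_force"],2),np.round(o["ee_rot"][:,1],3))
s=get_image("side");t=block()
x,y=proj(t,[500,-170,12])[0].astype(int)
a=cv2.resize(t["frame"][y-60:y+60,x-80:x+80],(800,600),interpolation=cv2.INTER_CUBIC)
cv2.imwrite("pics/t7.png",a)
plan2([[498,-173,8]],[7])
```

```text
16.5333 [-0.099  0.952  1.898 -1.43   0.839 -2.116] [ 496.6 -157.2    8.6] [-0.01  4.89  1.27] [ 0.019 -0.742 -0.67 ]
(0.8, array([333.2, 190.6]), 860, np.float64(42.9))
(0.34, array([ 549.6, -264.9]), 17074, np.float64(7.2))
[ 498. -173.    8.] [ 498.154 -172.914    7.999] [ 0.006 -0.741 -0.672] [-0.986 -0.116  0.12 ] [-0.125  0.955  1.888 -1.43   0.836 -2.138] 3 maxshift 7.5
[[[-0.0032, 0.0054, 0.0015], 0, 0.6], [[-0.0032, 0.0063, 0.0025], 0, 0.6], [[-0.0031, 0.0063, 0.0023], 0, 0.6]]
```

View pics/t7.png

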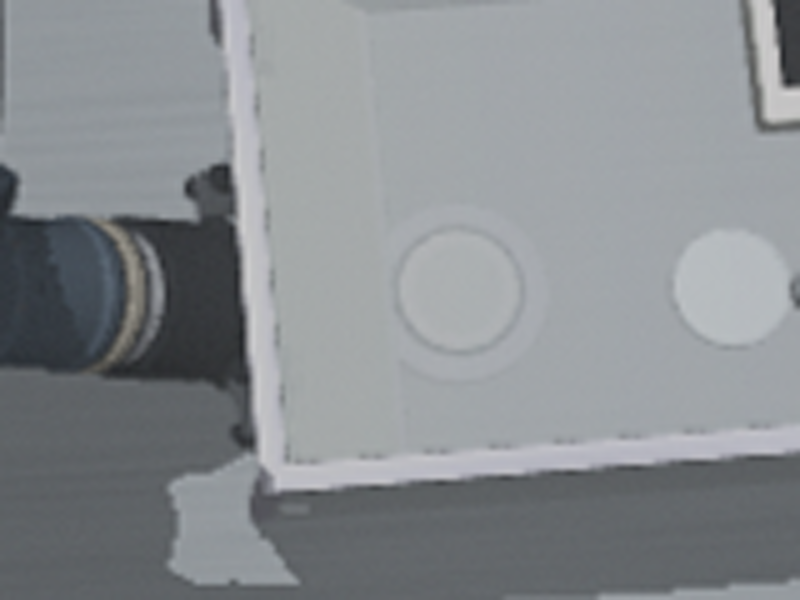

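Run:
```python
from bl import *
t=get_image("top")
x,y=proj(t,[500,-170,12])[0].astype(int)
c=lambda a,b:[x-80+a/5,y-60+b/5]
print("block",onz(t,c(460,290),28),"ring",onz(t,c(462,293),24),"stored",onz(t,c(732,288),15))
print("knuckle",[onz(t,c(245,440),z)[0] for z in (60,90)],"post inner crop", [(proj(t,[408,-93,z])[0]-c(0,0))*5 for z in (0,70,160)])
```

```text
block [[ 502.967 -197.238   28.   ]] ring [[ 502.015 -198.564   24.   ]] stored [[ 498.096 -334.368   15.   ]]
knuckle [array([431.705, -85.239,  60.   ]), array([428.636, -84.24 ,  90.   ])] post inner crop [array([260.368, 499.192]), array([265.117, 486.853]), array([271.991, 468.991])]
```

>>> apply_moves:
  targets:
    - [[-0.0032,0.0054,0.0015],0,0.6]
    - [[-0.0032,0.0063,0.0025],0,0.6]

```text
t: 16.9
tcp_pos: [497.7, -166.0, 8.3]
ee_rot: [[-0.169, 0.011, -0.986], [0.661, -0.74, -0.122], [-0.731, -0.672, 0.118]]
ft_force: [-0.8, 3.5, 1.9]
grip_width: 0.598
```

>>> apply_moves:
  targets:
    - [[-0.0032,0.0055,0.002],0,0.6]
    - [[-0.002,0.0035,0.001],0,0.6]
    - [[0,0,0],0,0.6]

```text
t: 17.15
tcp_pos: [498.9, -175.1, 8.5]
ee_rot: [[-0.167, 0.004, -0.986], [0.663, -0.74, -0.115], [-0.73, -0.672, 0.121]]
ft_force: [1.4, 1.2, -0.7]
grip_width: 0.6
```

Run:
```python
from bl import *
o=get_obs();print(o["t"],np.round(o["q"],3),np.round(o["tcp_pos"],1),np.round(o["ft_force"],2),np.round(o["ee_rot"][:,1],3))
t=get_image("top");f=cv2.cvtColor(t["frame"],cv2.COLOR_BGR2GRAY)
x,y=proj(t,[502,-212,24])[0].astype(int);S=6
a=cv2.resize(f[y-25:y+25,x-25:x+25],None,fx=S,fy=S,interpolation=cv2.INTER_CUBIC)
a=cv2.createCLAHE(4,(2,2)).apply(a)
c=cv2.HoughCircles(a,cv2.HOUGH_GRADIENT,1,30,param1=60,param2=12,minRadius=int(11*S),maxRadius=int(19*S))
for k in (c[0][:5] if c is not None else []): print(k/S,onz(t,[x-25+k[0]/S,y-25+k[1]/S],26)[0])
cv2.imwrite("pics/t8.png",a)
plan2([[497,-100,12],[490,30,30],[480,80,120]],[14,25,30])
```

```text
17.15 [-0.135  0.951  1.886 -1.43   0.833 -2.149] [ 498.9 -175.1    8.5] [ 1.38  1.22 -0.69] [ 0.004 -0.74  -0.672]
[26.583 23.75  11.683] [ 505.452 -213.999   26.   ]
[21.25  20.417 17.983] [ 514.563 -201.47    26.   ]
[20.917 25.583 17.417] [ 501.682 -199.616   26.   ]
[25.25  28.583 13.367] [ 493.578 -209.723   26.   ]
[29.25  19.25  16.867] [ 516.34  -221.526   26.   ]
[ 497. -100.   12.] [496.99  -99.968  11.975] [ 0.004 -0.74  -0.672] [-0.986 -0.115  0.121] [ 0.022  0.947  1.859 -1.266  0.888 -2.173] 6 maxshift 12.6
[490.  30.  30.] [489.995  30.039  30.019] [ 0.004 -0.74  -0.672] [-0.986 -0.115  0.121] [ 0.273  0.921  1.764 -0.986  1.028 -2.256] 12 maxshift 21.9
[480.  80. 120.] [480.001  79.955 120.023] [ 0.004 -0.74  -0.672] [-0.986 -0.115  0.121] [ 0.365  0.765  1.722 -0.844  1.187 -2.397] 16 maxshift 25.9
[[[0.0079, -0.0096, -0.0011], 0, 0.6], [[0.0079, -0.0097, -0.001], 0, 0.6], [[0.0079, -0.0096, -0.0011], 0, 0.6], [[0.0079, -0.0096, -0.001], 0, 0.6], [[0.0079, -0.0097, -0.0011], 0, 0.6], [[0.008, -0.0096, -0.001], 0, 0.6], [[0.0123, -0.0181, -0.001], 0, 0.6], [[0.0124, -0.018, -0.001], 0, 0.6], [[0.0123, -0.0181, -0.001], 0, 0.6], [[0.0124, -0.018, -0.0009], 0, 0.6], [[0.0123, -0.0181, -0.001], 0, 0.6], [[0.0124, -0.0181, -0.001], 0, 0.6], [[-0.0077, -0.0244, 0.0037], 0, 0.6], [[-0.0078, -0.0244, 0.0038], 0, 0.6], [[-0.0077, -0.0243, 0.0037], 0, 0.6], [[-0.0078, -0.0244, 0.0038], 0, 0.6]]
```

>>> apply_moves:
  targets:
    - [[0.0079,-0.0096,-0.0011],0,0.6]
    - [[0.0079,-0.0097,-0.001],0,0.6]
    - [[0.0079,-0.0096,-0.0011],0,0.6]
    - [[0.0079,-0.0096,-0.001],0,0.6]
    - [[0.0079,-0.0097,-0.0011],0,0.6]
    - [[0.008,-0.0096,-0.001],0,0.6]
    - [[0.0123,-0.0181,-0.001],0,0.6]
    - [[0.0124,-0.018,-0.001],0,0.6]
    - [[0.0123,-0.0181,-0.001],0,0.6]
    - [[0.0124,-0.018,-0.0009],0,0.6]
    - [[0.0123,-0.0181,-0.001],0,0.6]
    - [[0.0124,-0.0181,-0.001],0,0.6]
    - [[-0.0077,-0.0244,0.0037],0,0.6]
    - [[-0.0078,-0.0244,0.0038],0,0.6]
    - [[-0.0077,-0.0243,0.0037],0,0.6]
    - [[-0.0078,-0.0244,0.0038],0,0.6]

```text
t: 18.53
tcp_pos: [479.3, 80.8, 121.3]
ee_rot: [[-0.169, 0.004, -0.986], [0.662, -0.741, -0.116], [-0.731, -0.672, 0.123]]
ft_force: [-0.2, 0.3, 0.4]
grip_width: 0.599
```

Run:
```python
from bl import *
o=get_obs();print(o["t"],np.round(o["q"],3),np.round(o["tcp_pos"],1),np.round(o["ft_force"],2))
plan2([[470,130,330]],[36])
```

```text
18.5333 [ 0.363  0.76   1.725 -0.845  1.188 -2.401] [479.3  80.8 121.3] [-0.17  0.26  0.42]
[470. 130. 330.] [470.011 130.013 330.022] [ 0.004 -0.741 -0.672] [-0.986 -0.116  0.123] [ 0.454  0.475  1.531 -0.731  1.579 -2.692] 6 maxshift 35.8
[[[-0.0197, -0.0294, 0.0048], 0, 0.6], [[-0.0198, -0.0295, 0.0049], 0, 0.6], [[-0.0197, -0.0294, 0.0048], 0, 0.6], [[-0.0197, -0.0295, 0.0048], 0, 0.6], [[-0.0198, -0.0294, 0.0049], 0, 0.6], [[-0.0197, -0.0295, 0.0048], 0, 0.6]]
```

>>> apply_moves:
  targets:
    - [[-0.0197,-0.0294,0.0048],0,0.6]
    - [[-0.0198,-0.0295,0.0049],0,0.6]
    - [[-0.0197,-0.0294,0.0048],0,0.6]
    - [[-0.0197,-0.0295,0.0048],0,0.6]
    - [[-0.0198,-0.0294,0.0049],0,0.6]
    - [[-0.0197,-0.0295,0.0048],0,0.6]
    - [[0,0,0],0,0.6]
    - [[0,0,0],0,0.6]
    - [[0,0,0],0,0.6]
    - [[0,0,0],0,0.6]
    - [[0,0,0],0,0.6]
    - [[0,0,0],0,0.6]
    - [[0,0,0],0,0.6]
    - [[0,0,0],0,0.6]
    - [[0,0,0],0,0.6]
    - [[0,0,0],0,0.6]
    - [[0,0,0],0,0.6]
    - [[0,0,0],0,0.6]
    - [[0,0,0],0,0.6]
    - [[0,0,0],0,0.6]

```text
t: 20.2
tcp_pos: [470.2, 129.5, 328.9]
ee_rot: [[-0.168, 0.005, -0.986], [0.663, -0.74, -0.116], [-0.73, -0.673, 0.121]]
ft_force: [-1.1, 0.4, -0.1]
grip_width: 0.599
```

>>> apply_moves:
  targets:
    - [[0,0,0],0,0.6]
    - [[0,0,0],0,0.6]
    - [[0,0,0],0,0.6]
    - [[0,0,0],0,0.6]
    - [[0,0,0],0,0.6]
    - [[0,0,0],0,0.6]
    - [[0,0,0],0,0.6]
    - [[0,0,0],0,0.6]
    - [[0,0,0],0,0.6]
    - [[0,0,0],0,0.6]
    - [[0,0,0],0,0.6]
    - [[0,0,0],0,0.6]
    - [[0,0,0],0,0.6]
    - [[0,0,0],0,0.6]
    - [[0,0,0],0,0.6]
    - [[0,0,0],0,0.6]
    - [[0,0,0],0,0.6]
    - [[0,0,0],0,0.6]
    - [[0,0,0],0,0.6]
    - [[0,0,0],0,0.6]

```text
t: 21.87
tcp_pos: [470.2, 129.5, 328.9]
ee_rot: [[-0.168, 0.004, -0.986], [0.663, -0.74, -0.116], [-0.73, -0.673, 0.121]]
ft_force: [-0.8, -0.1, 0.1]
grip_width: 0.601
```

>>> apply_moves:
  targets:
    - [[0,0,0],0,0.6]
    - [[0,0,0],0,0.6]
    - [[0,0,0],0,0.6]
    - [[0,0,0],0,0.6]
    - [[0,0,0],0,0.6]
    - [[0,0,0],0,0.6]
    - [[0,0,0],0,0.6]
    - [[0,0,0],0,0.6]
    - [[0,0,0],0,0.6]
    - [[0,0,0],0,0.6]
    - [[0,0,0],0,0.6]
    - [[0,0,0],0,0.6]
    - [[0,0,0],0,0.6]
    - [[0,0,0],0,0.6]
    - [[0,0,0],0,0.6]
    - [[0,0,0],0,0.6]
    - [[0,0,0],0,0.6]
    - [[0,0,0],0,0.6]
    - [[0,0,0],0,0.6]
    - [[0,0,0],0,0.6]

```text
t: 23.53
tcp_pos: [470.2, 129.4, 328.9]
ee_rot: [[-0.168, 0.004, -0.986], [0.663, -0.74, -0.116], [-0.73, -0.673, 0.121]]
ft_force: [0.3, -0.5, 0.4]
grip_width: 0.596
```

Run:
```python
from bl import *
o=get_obs();print(o["t"],np.round(o["ft_force"],2))
t=get_image("top");s=get_image("side")
for n,z in (("dish_a",8),("warmer",50),("bottle",60),("stored_center",15),("block_center",20)):
    for d in look_for(t,n)[:4]:print(n,round(d["p"],2),d["pixel"],onz(t,d["pixel"],z)[0])
x,y=proj(t,[500,-200,12])[0].astype(int)
a=cv2.resize(t["frame"][y-65:y+65,x-80:x+80],(640,520),interpolation=cv2.INTER_CUBIC)[:300+220]
b=cv2.resize(s["frame"][130:290,290:450],(520,520),interpolation=cv2.INTER_CUBIC)
c=np.hstack([cv2.resize(a,(450,366)),cv2.resize(b,(350,366))]);cv2.imwrite("pics/fin.png",c);print(x,y)
```

```text
23.5333 [ 0.32 -0.48  0.39]
dish_a 0.7 [190.8, 181.2] [741.892 259.932   8.   ]
dish_a 0.58 [243.8, 181.5] [733.056 122.87    8.   ]
warmer 0.95 [274.4, 148.0] [803.978  37.467  50.   ]
bottle 0.84 [502.1, 222.6] [ 574.963 -511.769   60.   ]
block_center 0.59 [195.3, 223.7] [625.43  247.412  20.   ]
block_center 0.56 [219.8, 339.9] [333.168 192.259  20.   ]
375 263
```

View pics/fin.png

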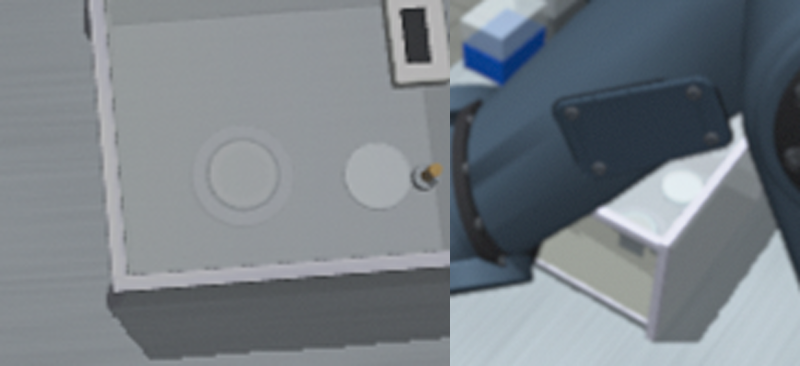

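Run:
```python
from bl import *
t=get_image("top");s=get_image("side")
for im,n in((t,"top"),(s,"side")):
    B=lambda f:((f[...,0].astype(int)-f[...,2])>60)
    a=B(cv2.imread(f"pics/{n}0.png"));b=B(im["frame"]);k=np.ones((3,3),np.uint8)
    print(n,a.sum(),b.sum(),"new outside old",(b&(cv2.dilate(a.astype(np.uint8),k)==0)).sum())
print("block",onz(t,[381.4,260.2],28),"stored",onz(t,[375-80+378*160/450,263-65+176*130/366],15))
for d in look_for(s,"flap_hem")[:2]:print(d["p"],d["pixel"],onz(s,d["pixel"],14)[0])
```

```text
top 941 306 new outside old 0
side 1515 1539 new outside old 0
block [[ 504.049 -213.203   28.   ]] stored [[ 498.313 -334.389   15.   ]]
0.66 [359.8, 243.8] [ 515.146 -150.824   14.   ]
0.4 [204.3, 294.8] [746.825 253.51   14.   ]
```

```bash
python3 -c "
from rig import *
print(job_done())"
```

```text
the job is handed in; nothing more can be done
None
```

The silver warming block is inside the hood with the flap shut behind it, and I handed the job in at about 24 s on the robot clock.

**How it was done:** The move interface has no tilt command and holds the tool vertical, which would not fit under the head rail. I tilted the hand about 48° by turning against the J6 limit in free space. I then cradled the block between the part-open fingertips and pushed it along the bench at 0.08–0.17 m/s. It went through the flap, and I drew the hand straight back out. Force readings taken between moves never exceeded about 6 N.

**Last checks:**

| Check | Result |
|---|---|
| Block position | Centre near (504, -213) mm; rear edge about 69 mm past the mouth (estimate good to about 4 mm; 56 mm needed) |
| Side walls | About 57 mm clear of the nearer one |
| Stored dish | Unmoved at (498, -334) mm, about 46 mm from the block |
| Flap | Looks shut in both views after about 5 s |
| Blue look-alikes | Not moved |
| Dishes, warmer, bottle | Within about 9 mm of their first positions, which is the finder's scatter |

**Doubts and disagreements:**
- **Joint readings:** J6 read -2.855 and J4 read -1.431 while resting on their stated limits of -2.85 and -1.43.
- **Flap hem:** the network's last hem point, from a partly hidden view, did not match a shut flap (about 50 mm too deep). I went by the pictures instead.
- **One blue look-alike:** the network placed it about 20 mm off because the arm partly hid it. A colour comparison with the first pictures showed no shift.
- **Round rack:** I did not check it again at the end.

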